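Set the saw's length stop and load the bed for a gang cut

TASK

Set the saw's length stop to the brass preset cursor with the hand crank: first wind the stop back about a centimetre past the cursor, then bring it up to the cursor moving towards the blade only, so that the spindle's play is taken up against the push of the work. Then unload the pile of square tubes from the top: lay each tube flat in a lane of its own on the bed, at least a few centimetres clear of the stop, and slide it along the bed without lifting it until its end butts against the stop. Load every tube, leave the stop on its mark, and do not disturb the tools lying around.

Things in the scene. Friction and masses are not known exactly. Their poses are not given: they have to be found in the camera images.
- bed_top (a point): All sizes here are in mm. Centre of the saw bed's steel slide plate, on its surface, 45 above the table, on the dark blade slot; fixed. x runs across the bed away from the robot, y along it away from the stop, z up. Plate: x -132 to 132, y -165 to 150. Ribs 15 wide, 5 high along it at x = -110, -55, 0, 55, 110 leave four lanes 40 wide centred at x = -82.5, -27.5, 27.5, 82.5
- stop_face (a point): the length stop, a steel plate 226 wide across all four lanes, 12 thick, from 6 to 72 above the bed. This point is the middle of its working face, projected down to the bed surface; axes parallel to bed_top, y pointing out of the face towards the blade and the tubes. It starts 85 from the blade slot
- fence_top (a point): middle of the top of the white fence fixed along the far edge of the bed: 20 thick, 200 long, its top 52 above the bed, with a clear hood swung back behind it (to 225 above the table)
- head_top (a point): centre of the top of the fixed white stop head casting behind the stop: 236 wide, 90 deep along the bed, its top 138 above the table
- length_stop (a joint): travel of the length stop along the bed, m: 0 as found, grows as it moves away from the blade (towards the crank), -0.004 to 0.064. It has friction (6 N) and stays where it is
- pointer (a point): tip of the dark pointer at the robot-side end of the stop plate, over the scale; it moves with the stop; axes parallel to bed_top
- cursor_line (a point): the line on the brass preset cursor, fixed on the scale at the robot-side edge of the bed; axes parallel to bed_top. The stop is set when the pointer stands level with this line along y. At the start the line lies 20 to 44 farther from the blade than the pointer
- crank (a joint): turn of the hand crank that drives the stop, rad: 0 as found, handle straight up; grows anticlockwise as seen from the handle's end (handle at the top moving towards the robot), which moves the stop AWAY from the blade; clockwise moves it TOWARDS the blade. 20 mm of stop travel a turn, apart from the play. Stays where it is left (about 4 N at the handle to turn). Range -12 to 40
- spindle_play (a joint): where the spindle nut stands in its 6 mm of play against the stop, m: 0 = play taken up with the nut pushing the stop towards the blade, 0.006 = the nut drawing it away from the blade; between them the crank turns (6 mm is 1.9 rad) without the stop moving
- crank_axis (a point): a fixed point on the crank's axis of turning, 100 above the table, level with the middle of the handle along y; the axis is parallel to the bed's y; axes parallel to bed_top
- crank_handle (a point): middle of the crank's handle, a free-turning black cylinder 23 in diameter, 80 long, parallel to the bed's y, 40 from the crank's axis, circling it in an upright plane, 60 to 140 above the table. The crank arm lies 40 to 50 from this point towards the stop head: pinch the handle from above, across x. This point's own axes turn with the handle
- blank_1_mid (a point): a loose square aluminium tube, 150 long, 30 x 30 in section, 0.1 kg (0.07 to 0.14), open ends; this point is its centre, half-way along and half-way up; its x axis runs along the tube; any of its four long sides may lie down. Starts in the lower layer of the pile, on a plywood board 12 thick and 200 square
- blank_2_mid (a point): a loose square aluminium tube, 150 long, 30 x 30 in section, 0.1 kg (0.07 to 0.14), open ends; this point is its centre, half-way along and half-way up; its x axis runs along the tube; any of its four long sides may lie down. Starts in the lower layer, parallel to blank_1, 90 apart centre to centre
- blank_3_mid (a point): a loose square aluminium tube, 150 long, 30 x 30 in section, 0.1 kg (0.07 to 0.14), open ends; this point is its centre, half-way along and half-way up; its x axis runs along the tube; any of its four long sides may lie down. Starts in the upper layer, lying across blank_1 and blank_2; may be absent (None)
- blank_4_mid (a point): a loose square aluminium tube, 150 long, 30 x 30 in section, 0.1 kg (0.07 to 0.14), open ends; this point is its centre, half-way along and half-way up; its x axis runs along the tube; any of its four long sides may lie down. Starts in the upper layer, parallel to blank_3, 84 apart centre to centre; may be absent (None)
- tape_measure: bystander: black tape measure, 70 wide, 30 high; origin at its underside
- oil_bottle: bystander: bottle, 56 in diameter, 150 high; origin at its underside
- try_square: bystander: try square lying flat, wooden stock 100 long (at the origin) and steel blade 150 long along its x, 20 high
- bench_brush: bystander: bench brush lying flat, about 200 long; origin at its middle
- deburrer: bystander: hand deburring tool lying flat, 140 long, 20 high; origin near its front
There are look-alikes about, which are no part of the job. Leave any purple look-alike of the part that bears blank_4_mid alone.

How it is judged:
By the outcome, as a careful person would: the job done as asked, in the order asked, and still so for the second after the job is handed in, with the robot touching nothing.
Of blank_3, blank_4 only 1 to 2 are there at a start; the rules pass over those that are not, and their reading is None.
At some moment in a run one of blank_1, blank_2, blank_3, blank_4 may be knocked a few centimetres aside while the robot is not near it.
Once in a run the grip may slacken for a moment while it holds something.
It also fails if it takes over 210 s, if anything falls off the work surface, if the arm or the gripper's body presses on something with over 40 N, if the wrist force passes 120 N, or if a joint passes its speed limit or range.

ROBOT

A 6-joint arm with a two-finger parallel gripper is mounted at the origin on the work surface. World frame = base frame: x ahead of the robot, y to its left, z up, the work surface at z = 0. Lengths are in m, angles in rad, forces in N, time in s.
With the tool pointing down it reaches from about 0.325 to 0.775 m from the base axis. Payload 5.5 kg.
Tool frame: the origin (TCP) lies between the finger pads; the fingertips stand 14 mm ahead of it and the grasp point (between the pads) lies 5 mm behind it (bot.tcp_to_tips is the distance from the TCP to the fingertips, in m); x points along the fingers, z is the direction in which the jaws open and shut, and the axes are right-handed (so a half turn about x gives the same grasp; the last joint's range is limited). The gripper opens to 88 mm and grips with 3 to 60 N. Pads are 20 mm wide; open, the fingers measure 115 mm over their backs; the gripper's body (75 mm by 178 mm) begins 61 mm behind the grasp point.
Start: joints at [-1.255, 0.091, 1.231, -0, 1.82, -0.057], TCP at [0.219, -0.559, 0.237] pointing down, gripper open.
Joint ranges: [-2.87, 2.87], [-0.86, 2.18], [0.17, 2.46], [-1.51, 4.65], [0.06, 2.69], [-2.65, 2.65]. Speed limits (rad/s): [2.57, 2.57, 3.01, 3.14, 3.14, 3.14].

INTERFACE

Orientations are given as a unit quaternion [x, y, z, w].
In Python, from station import status, imaging, bot, nets gives the robot as it stands.
- The arm moves only by the tool apply_moves, never from a script. Its argument "series" is a list of rows, each an object with "xyz": the shift along the tool's x, y, z in m, a list of three; "turn": the turn about the tool's x in rad; "hand": the opening, from 0 (shut) to 1 (fully open). In form: [{"xyz": [dx, dy, dz], "turn": turn, "hand": hand}, ...]. A call has 1 to 20 rows; each row is the pose to reach, as a shift and turn from the pose commanded when the call began, along the tool's axes at that moment; what a row does not reach only later rows make up. A row lasts 1/8 s, in which the tool goes at most 62.5 mm and 10.7 degrees, less where a joint would pass 70% of its speed; a pose out of reach is approached as far as the arm can. A call with a gripper value outside its range is refused whole. The fingers move at their own pace and stop on an object; "force" is the grip in N (left out, the last holds). Time passes only in rows, so rows that repeat a pose let the fingers close. It gives the time, the measured TCP pose, the force and the opening at its end, in the units of the state.
- status.sense(): the state, without advancing time (a new reading comes with each control period).
- imaging.grab_frame(name): name is "side" or "top"; returns a dict with "color" (420x560x3 uint8, red, green, blue), "fx", "fy", "cx", "cy" (pixels), "k1" (the pictures are not rectified: a ray, as slopes to the right and down, at radius r is drawn at 1 + k1 r^2 times it, then the intrinsics apply), "view" (4x4, takes a point from world to camera coordinates). Camera axes: x right, y down, z forward; pixel columns grow to the right and rows downward; lengths in m; the calibration is good to about 2 mm. A picture is of the moment at which its call begins. There is no depth.
- bot.hand_in(): hands the job in, once; it reports no verdict.
Trained networks look in a picture, given as the dict that the camera call returned (one of the last four; its "shot" number tells which), for a name from the list of things; names that differ only in an ending like _2 or _b are one class to them, and where a whole thing is asked for, a point or a joint stands for the part that bears it (a point fixed in the world has none). Each returns a list of dicts, best first, with "p" (0 to 1); they miss things now and then, are a little off and sometimes report something else, mostly with a low value. They report only what shows in the picture. A call takes as long as a camera call. They do not tell look-alikes from the thing itself.
- nets.recognise(picture, query): "xyz" ([x, y, z] in m, in world coordinates, good to about 4 mm: the middle of the surface that is visible of it).
- nets.cut_out(picture, query): "region" (420x560 bool, what is visible of it).
- nets.pinpoint(picture, query): "xyz" ([x, y, z] in m, in world coordinates, good to about 4 mm: a listed point, or the origin of a listed thing).
The state is a dict: "time": time; "joint_pos": joint angles; "joint_vel": joint speeds; "joint_efforts": joint torques, N m; "tool_pos": TCP position; "orientation": TCP orientation; "ft_force": force on the tool from outside, world axes, zero at the start; "torque": the same for the moment, N m; "opening": finger opening in m.
Only numpy, scipy, OpenCV 4.12 (cv2) and the standard library are available. Lean on these libraries where they do the work, as an engineer would, in place of code of your own. Each camera call takes 0.05 s, during which the arm holds its last target. There are 200 camera calls.

## Working session

There is one attempt and no reset: what is moved stays moved. The work goes in short steps, Python scripts to look and compute and a tool call to move; the robot and the scene stay as the last step left them, time stands still between calls to the robot, and variables do not carry over. Pictures are saved under pics/ and viewed, about 12 in all and at most 16, crops included, and the job is handed in when it is done.

Besides the shell and the picture viewer there is one more tool, called after "Request:" as name(argument=value, ...) on one line, values as JSON. apply_moves: Moves the arm, as the interface text tells. Its arguments: {"type":"object","properties":{"series":{"type":"array"},"force":{"type":"number"}},"required":["series"]}

```bash
ls; mkdir -p pics
cat > h.py <<'E'
import numpy as np, cv2
from station import status, imaging, bot, nets
def save(p,name,crop=None,scale=1):
    im=p["color"][:,:,::-1]
    if crop: x0,y0,x1,y1=crop; im=im[y0:y1,x0:x1]
    cv2.imwrite(f"pics/{name}.png",cv2.resize(im,None,fx=scale,fy=scale,interpolation=cv2.INTER_CUBIC))
def proj(p,X):
    c=(p["view"]@np.append(X,1))[:3]; s=c[:2]/c[2]; s=s*(1+p["k1"]*(s@s))
    return np.array([p["fx"]*s[0]+p["cx"],p["fy"]*s[1]+p["cy"]])
def unproj(p,u,v,z):
    d=np.array([(u-p["cx"])/p["fx"],(v-p["cy"])/p["fy"]]); s=d.copy()
    for _ in range(20): s=d/(1+p["k1"]*(s@s))
    V=np.linalg.inv(p["view"]); r=V[:3,:3]@np.append(s,1); o=V[:3,3]
    return o+r*(z-o[2])/r[2]
def rep(p,names,f=nets.pinpoint):
    for n in names:
        for d in f(p,n)[:5]:
            print(n,round(d["p"],2),np.round(d["xyz"],4),np.round(proj(p,d["xyz"])).astype(int))
E
cat > a.py <<'E'
from h import *
s=status.sense(); print({k:np.round(v,3).tolist() for k,v in s.items()})
for c in("side","top"):
    p=imaging.grab_frame(c); save(p,c+"0",scale=1.4); print(c,p["shot"],np.linalg.inv(p["view"])[:3].round(3).tolist())
    rep(p,["bed_top","stop_face","pointer","cursor_line","crank_axis","crank_handle","head_top","fence_top","blank_1_mid","blank_3_mid"])
    if c=="top": rep(p,["tape_measure","oil_bottle","try_square","bench_brush","deburrer"])
E
python3 a.py
```

```text
pics
{'time': 0.0, 'joint_pos': [-1.255, 0.092, 1.232, -0.0, 1.82, -0.057], 'joint_vel': [-0.001, 0.0, 0.001, 0.0, 0.0, -0.002], 'joint_efforts': [-0.004, -44.646, -40.645, 0.07, 0.03, -0.0], 'tool_pos': [0.218, -0.559, 0.236], 'orientation': [0.399, 0.585, -0.398, 0.583], 'ft_force': [0.469, -0.812, 0.408], 'torque': [0.002, -0.037, 0.004], 'opening': 0.088}
side 1 [[-0.802, -0.359, 0.478, -0.106], [-0.598, 0.482, -0.641, 0.877], [-0.0, -0.799, -0.601, 0.875]]
bed_top 0.57 [ 0.5566 -0.0492  0.0459] [287 204]
stop_face 0.78 [ 0.5551 -0.1323  0.0469] [301 193]
pointer 0.89 [ 0.426  -0.1292  0.0473] [330 206]
cursor_line 0.55 [ 0.4248 -0.1589  0.0507] [335 201]
cursor_line 0.25 [ 0.2774 -0.2774 -0.0016] [384 211]
crank_axis 0.87 [ 0.5458 -0.3887  0.0999] [339 155]
crank_handle 0.53 [0.5308 0.3752 0.0513] [208 275]
crank_handle 0.47 [ 0.5418 -0.3902  0.1382] [340 146]
head_top 0.61 [ 0.5481 -0.2574  0.1407] [322 158]
head_top 0.23 [0.5316 0.3723 0.0549] [208 274]
fence_top 0.93 [ 0.7053 -0.0114  0.0951] [248 183]
blank_1_mid 0.88 [0.4933 0.3246 0.025 ] [230 277]
blank_3_mid 0.61 [0.5384
[... 507 characters left out ...]
3883  0.143 ] [450 183]
head_top 0.67 [ 0.5504 -0.2626  0.14  ] [403 180]
fence_top 0.88 [ 0.7005 -0.0084  0.0949] [303 135]
blank_1_mid 0.71 [0.4927 0.3264 0.0267] [188 215]
blank_3_mid 0.65 [0.5409 0.2918 0.053 ] [198 196]
blank_3_mid 0.2 [ 0.5424 -0.3906  0.1016] [444 186]
tape_measure 0.56 [0.3304 0.1776 0.001 ] [241 271]
tape_measure 0.47 [ 0.542  -0.3889  0.1429] [450 182]
tape_measure 0.21 [ 0.4231 -0.1307  0.0475] [350 234]
oil_bottle 0.91 [7.449e-01 1.577e-01 5.000e-04] [247 134]
try_square 0.72 [ 0.25    0.2999 -0.0021] [198 301]
try_square 0.33 [ 0.5416 -0.393   0.1021] [445 186]
bench_brush 0.63 [ 0.2807 -0.2759 -0.0018] [400 285]
deburrer 0.73 [ 0.3689 -0.4019 -0.0009] [440 252]
```

View pics/top0.png

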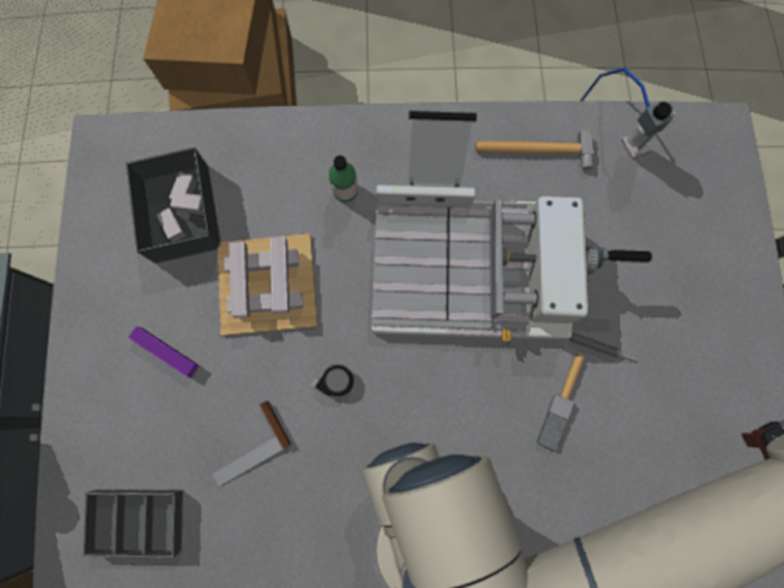

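View pics/side0.png

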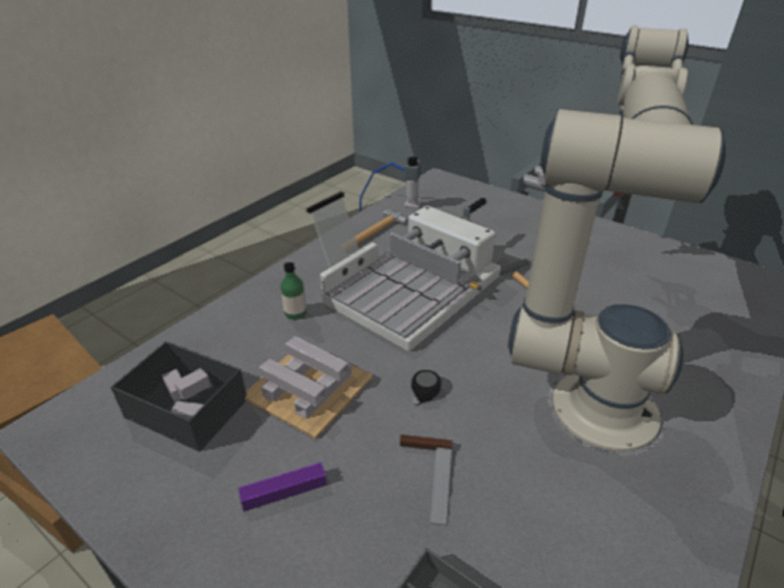

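The top view shows the four tubes on the plywood at scaled pixels (238,280) and (279,275) for the upper pair, and (258,255) and (265,303) for the lower pair. The bed is around (440,265) and the crank handle is at (628,256).

What could be mistaken for a tube: the purple bar at (163,350) and the offcuts in the dark bin at (180,195). Both get left alone; I'll use the ones on the plywood.

```bash
cat > b.py <<'E'
from h import *
p=imaging.grab_frame("top"); save(p,"bed1",(260,125,475,250),3.7); save(p,"pile1",(150,160,235,245),7)
E
python3 b.py
```

```text
(no output)
```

View pics/bed1.png

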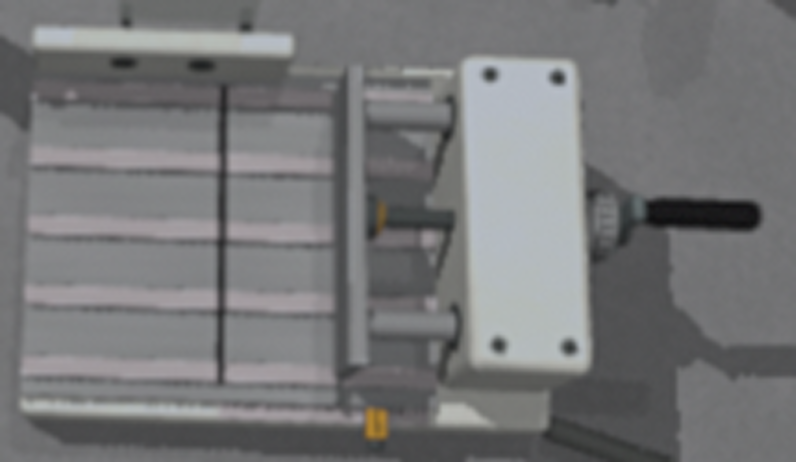

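View pics/pile1.png

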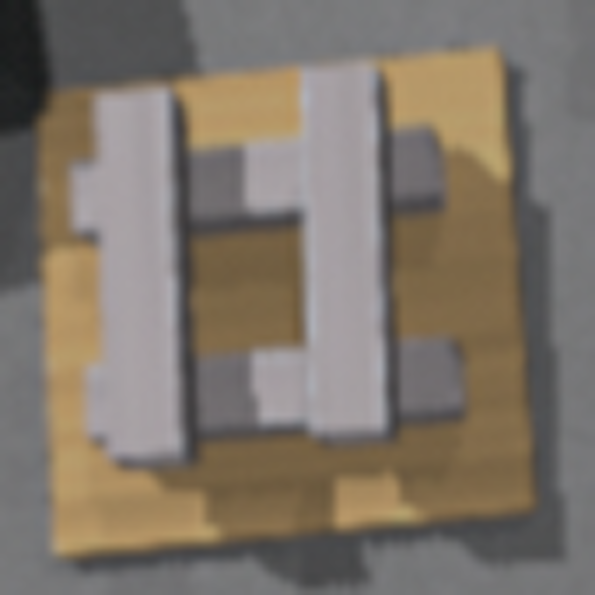

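The crop shows four loose tubes: the upper pair stands across the image at columns about 140 and 345, and the lower pair lies at rows about 185 and 385. The bed crop shows the slot at column 222, the cursor at (376,423) and the pointer near (355,372).

```bash
cat > c.py <<'E'
from h import *
from scipy.optimize import least_squares
p=imaging.grab_frame("top"); q=imaging.grab_frame("side")
B=lambda u,v,z:unproj(p,260+u/3.7,125+v/3.7,z)[:2]
P=lambda u,v,z:unproj(p,150+u/7,160+v/7,z)[:2]
rib=[(55,(30,157),(335,167)),(0,(28,226),(333,233)),(-55,(24,294),(333,303)),(-110,(24,366),(333,375))]
slot=[B(223,88,.045),B(221,383,.045)]
def loc(g,w): c,s=np.cos(g[2]),np.sin(g[2]); d=w-g[:2]; return np.array([c*d[0]+s*d[1],-s*d[0]+c*d[1]])
def res(g): return [loc(g,B(*e,.05))[0]-x/1000 for x,a,b in rib for e in(a,b)]+[loc(g,w)[1] for w in slot]
r=least_squares(res,[.56,-.05,0]); g=r.x; print("bed",g.round(4),"res",(r.fun*1e3).round(1))
for n in("pointer","cursor_line","crank_axis","crank_handle","stop_face","head_top","fence_top"):
    for s in(p,q):
        for d in nets.pinpoint(s,n)[:2]: print(n,round(d["p"],2),np.round(d["xyz"],4),"bed",(loc(g,np.array(d["xyz"][:2]))*1e3).round(1))
for n,pts,z in[("A",[(95,90),(172,88),(188,455),(110,458)],.072),("B",[(302,68),(378,68),(388,432),(308,430)],.072)]:
    w=[P(*a,z) for a in pts]; e=(w[0]+w[1]-w[2]-w[3])/2; print(n,np.mean(w,0).round(4),"len",np.linalg.norm(e).round(3),"ang",np.degrees(np.arctan2(e[1],e[0])).round(1))
for n,l,rr in[("C",(73,198),(437,162)),("D",(88,403),(457,370))]:
    a,b=P(*l,.042),P(*rr,.042); e=a-b; print(n,((a+b)/2).round(4),"len",np.linalg.norm(e).round(3),"ang",np.degrees(np.arctan2(e[1],e[0])).round(1))
save(q,"sidecur",(310,165,365,230),9)
E
python3 c.py
```

```text
bed [ 0.5588 -0.0538 -0.0529] res [-0.3 -1.2 -0.8  0.7  0.7  0.6  0.2  0.1 -0.2  0.2]
pointer 0.73 [ 0.4241 -0.1281  0.0451] bed [-130.5  -81.4]
pointer 0.15 [ 0.541  -0.3869  0.1401] bed [-1.000e-01 -3.336e+02]
pointer 0.6 [ 0.4247 -0.1348  0.0457] bed [-129.6  -88. ]
cursor_line 0.24 [0.5791 0.3279 0.0291] bed [1.000e-01 3.822e+02]
cursor_line 0.58 [ 0.4216 -0.1626  0.0495] bed [-131.2 -115.9]
cursor_line 0.2 [ 0.5561 -0.1298  0.0454] bed [  1.4 -76.1]
crank_axis 0.87 [ 0.5419 -0.3903  0.102 ] bed [   1. -337.]
crank_axis 0.18 [ 0.2499  0.2996 -0.005 ] bed [-327.1  336.5]
crank_axis 0.88 [ 0.5436 -0.3914  0.0991] bed [   2.7 -338. ]
crank_axis 0.61 [ 0.2807 -0.2803 -0.0015] bed [-265.7 -240.9]
crank_handle 0.5 [ 0.5425 -0.3861  0.1419] bed [   1.3 -332.7]
crank_handle 0.43 [ 0.5398 -0.3894  0.1379] bed [  -1.2 -336.2]
stop_face 0.84 [ 0.557  -0.1353  0.0429] bed [  2.6 -81.5]
stop_face 0.9 [ 0.5545 -0.1304  0.0465] bed [ -0.2 -76.8]
head_top 0.86 [ 0.5482 -0.2568  0.1391] bed [ 2.000e-01 -2.033e+02]
head_top 0.61 [0.33   0.1763 0.0017] bed [-240.6  217.6]
head_top 0.62 [ 0.5509 -0.2594  0.1424] bed [   3.  -205.8]
fence_top 0.56 [ 0.6997 -0.0117  0.0995] bed [138.5  49.4]
fence_top 0.36 [ 0.5479 -0.2604  0.1382] bed [ 1.000e-01 -2.069e+02]
fence_top 0.71 [ 0.7054 -0.0091  0.0938] bed [144.1  52.3]
A [0.5308 0.3672] len 0.151 ang 4.3
B [0.5383 0.2862] len 0.149 ang 2.2
C [0.575  0.3294] len 0.151 ang 94.3
D [0.4884 0.3202] len 0.15 ang 93.9
```

```bash
cat >> h.py <<'E'
from scipy.spatial.transform import Rotation as Ro
G=np.array([.5588,-.0538,-.0529])
def bed(x,y,z): # bed mm -> world m (z above table)
    c,s=np.cos(G[2]),np.sin(G[2]); x/=1e3;y/=1e3; return np.array([G[0]+c*x-s*y,G[1]+s*x+c*y,z/1e3])
def loc(w): c,s=np.cos(G[2]),np.sin(G[2]); d=np.array(w[:2])-G[:2]; return np.array([c*d[0]+s*d[1],-s*d[0]+c*d[1]])*1e3
def plan(targets,jaw=None):
    """tool shift to each world target; turn bringing jaw axis to angle jaw (rad, mod pi)"""
    s=status.sense(); R=Ro.from_quat(s["orientation"]).as_matrix(); t=np.array(s["tool_pos"])
    print("t",s["time"],"tcp",t.round(4),"f",np.round(s["ft_force"],1),"open",round(s["opening"],4),"j6",np.round(s["joint_pos"][5],2));print("axes",R.T.round(3).tolist())
    for w in targets: print(np.round(w,4),"->",(R.T@(np.array(w)-t)).round(4).tolist())
    if jaw is not None:
        u=R.T@np.array([np.cos(jaw),np.sin(jaw),0]); a=np.arctan2(-u[1],u[2]); a=(a+np.pi/2)%np.pi-np.pi/2; print("turn",a.round(4))
E
cat > d.py <<'E'
from h import *
h=bed(0,-345,0); print(loc([.5415,-.388]))
plan([h+[0,0,.24],h+[0,0,.137]],G[2])
E
python3 d.py
```

```text
[   0.39513616 -334.64723795]
t 2.2 tcp [ 0.2185 -0.5588  0.2366] f [-1.1  0.2 -0.5] open 0.0878 j6 -0.06
axes [[-0.0, 0.0, -1.0], [0.931, 0.364, -0.0], [0.364, -0.931, -0.0]]
[ 0.5406 -0.3983  0.24  ] -> [-0.0034, 0.3584, -0.0322]
[ 0.5406 -0.3983  0.137 ] -> [0.0996, 0.3584, -0.0322]
turn -1.1451
```

Request:
apply_moves(series=[{"xyz": [-0.003,0.055,-0.005],"turn": -0.17,"hand": 1},{"xyz": [-0.003,0.11,-0.01],"turn": -0.34,"hand": 1},{"xyz": [-0.003,0.165,-0.015],"turn": -0.51,"hand": 1},{"xyz": [-0.003,0.22,-0.02],"turn": -0.68,"hand": 1},{"xyz": [-0.003,0.275,-0.025],"turn": -0.85,"hand": 1},{"xyz": [-0.003,0.33,-0.03],"turn": -1.02,"hand": 1},{"xyz": [-0.003,0.358,-0.032],"turn": -1.145,"hand": 1},{"xyz": [-0.003,0.358,-0.032],"turn": -1.145,"hand": 1},{"xyz": [-0.003,0.358,-0.032],"turn": -1.145,"hand": 1},{"xyz": [-0.003,0.358,-0.032],"turn": -1.145,"hand": 1}], force=30)

```text
time: 3.45
tool_pos: [0.5392, -0.3995, 0.24]
orientation: [0.02, 0.707, -0.02, 0.707]
ft_force: [0.7, -0.8, 0.3]
opening: 0.088
```

```bash
cat > e.py <<'E'
from h import *
h=bed(0,-345,0)
plan([h+[0,0,.137]],G[2])
E
python3 e.py
```

```text
t 3.45 tcp [ 0.5392 -0.3995  0.24  ] f [ 0.7 -0.8  0.3] open 0.088 j6 -0.63
axes [[0.0, -0.0, -1.0], [0.056, 0.998, -0.0], [0.998, -0.056, 0.0]]
[ 0.5406 -0.3983  0.137 ] -> [0.103, 0.0013, 0.0012]
turn -0.0027
```

Request:
apply_moves(series=[{"xyz": [0.05,0.001,0.001],"turn": 0,"hand": 1},{"xyz": [0.09,0.001,0.001],"turn": 0,"hand": 1},{"xyz": [0.103,0.001,0.001],"turn": 0,"hand": 1},{"xyz": [0.103,0.001,0.001],"turn": 0,"hand": 1},{"xyz": [0.103,0.001,0.001],"turn": 0,"hand": 0},{"xyz": [0.103,0.001,0.001],"turn": 0,"hand": 0},{"xyz": [0.103,0.001,0.001],"turn": 0,"hand": 0},{"xyz": [0.103,0.001,0.001],"turn": 0,"hand": 0},{"xyz": [0.103,0.001,0.001],"turn": 0,"hand": 0},{"xyz": [0.103,0.001,0.001],"turn": 0,"hand": 0}], force=30)

```text
time: 4.7
tool_pos: [0.5413, -0.3976, 0.1365]
orientation: [0.019, 0.707, -0.019, 0.707]
ft_force: [1.3, -0.2, 0.0]
opening: 0.0313
```

Request:
apply_moves(series=[{"xyz": [0,0,0],"turn": 0,"hand": 0},{"xyz": [0,0,0],"turn": 0,"hand": 0},{"xyz": [0.0024,0,-0.0137],"turn": 0,"hand": 0},{"xyz": [0.0094,0,-0.0257],"turn": 0,"hand": 0},{"xyz": [0.02,0,-0.0346],"turn": 0,"hand": 0},{"xyz": [0.0331,0,-0.0394],"turn": 0,"hand": 0},{"xyz": [0.0469,0,-0.0394],"turn": 0,"hand": 0},{"xyz": [0.06,0,-0.0346],"turn": 0,"hand": 0},{"xyz": [0.0706,0,-0.0257],"turn": 0,"hand": 0},{"xyz": [0.0776,0,-0.0137],"turn": 0,"hand": 0},{"xyz": [0.08,0,0],"turn": 0,"hand": 0},{"xyz": [0.0776,0,0.0137],"turn": 0,"hand": 0},{"xyz": [0.0706,0,0.0257],"turn": 0,"hand": 0},{"xyz": [0.06,0,0.0346],"turn": 0,"hand": 0},{"xyz": [0.0469,0,0.0394],"turn": 0,"hand": 0},{"xyz": [0.0331,0,0.0394],"turn": 0,"hand": 0},{"xyz": [0.02,0,0.0346],"turn": 0,"hand": 0},{"xyz": [0.0094,0,0.0257],"turn": 0,"hand": 0},{"xyz": [0.0024,0,0.0137],"turn": 0,"hand": 0},{"xyz": [0,0,0],"turn": 0,"hand": 0}], force=30)

```text
time: 7.2
tool_pos: [0.5411, -0.3975, 0.1371]
orientation: [0.019, 0.706, -0.019, 0.708]
ft_force: [3.6, -1.9, -10.7]
opening: 0.0225
```

```bash
cat > f.py <<'E'
from h import *
import sys
plan([])
a=imaging.grab_frame("top"); b=imaging.grab_frame("side")
for s in(a,b):
    for n in("pointer","cursor_line","stop_face","crank_handle"):
        for d in nets.pinpoint(s,n)[:1]: print(n,round(d["p"],2),"bed",loc(d["xyz"]).round(1),"px",proj(s,d["xyz"]).round(1))
save(a,"t"+sys.argv[1],(330,130,400,250),5); save(b,"s"+sys.argv[1],(300,160,370,225),8)
print(proj(a,bed(-130,-100,47)),proj(a,bed(-130,-110,47)),proj(b,bed(-130,-100,47)),proj(b,bed(-130,-110,47)))
E
python3 f.py 2
```

```text
t 7.2 tcp [ 0.5411 -0.3975  0.1371] f [  3.6  -1.9 -10.7] open 0.0225 j6 -0.63
axes [[0.002, -0.0, -1.0], [0.053, 0.999, -0.0], [0.999, -0.053, 0.002]]
pointer 0.95 bed [-130.3  -97.2] px [354.6 233.9]
stop_face 0.55 bed [  3.  -96.1] px [353.5 187.8]
crank_handle 0.47 bed [  -0.6 -335.6] px [449.7 182.8]
pointer 0.76 bed [-129.6  -96.9] px [332.4 204.4]
cursor_line 0.6 bed [-241.6  220.5] px [303.7 277.5]
stop_face 0.72 bed [ -1. -94.] px [303.5 192. ]
crank_handle 0.61 bed [172.5 220. ] px [211.1 223. ]
[355.64814818 233.78375735] [359.21537635 233.88044267] [333.06010119 203.65492997] [334.59937629 202.4039576 ]
```

Request:
apply_moves(series=[{"xyz": [0.0024,0,-0.0137],"turn": 0,"hand": 0},{"xyz": [0.0094,0,-0.0257],"turn": 0,"hand": 0},{"xyz": [0.02,0,-0.0346],"turn": 0,"hand": 0},{"xyz": [0.0331,0,-0.0394],"turn": 0,"hand": 0},{"xyz": [0.0469,0,-0.0394],"turn": 0,"hand": 0},{"xyz": [0.06,0,-0.0346],"turn": 0,"hand": 0},{"xyz": [0.0706,0,-0.0257],"turn": 0,"hand": 0},{"xyz": [0.0776,0,-0.0137],"turn": 0,"hand": 0},{"xyz": [0.08,0,0],"turn": 0,"hand": 0},{"xyz": [0.0776,0,0.0137],"turn": 0,"hand": 0},{"xyz": [0.0706,0,0.0257],"turn": 0,"hand": 0},{"xyz": [0.06,0,0.0346],"turn": 0,"hand": 0},{"xyz": [0.0469,0,0.0394],"turn": 0,"hand": 0},{"xyz": [0.0331,0,0.0394],"turn": 0,"hand": 0},{"xyz": [0.02,0,0.0346],"turn": 0,"hand": 0},{"xyz": [0.0094,0,0.0257],"turn": 0,"hand": 0},{"xyz": [0.0024,0,0.0137],"turn": 0,"hand": 0},{"xyz": [0,0,0],"turn": 0,"hand": 0}], force=30)

```text
time: 9.95
tool_pos: [0.5414, -0.3975, 0.1372]
orientation: [0.018, 0.706, -0.019, 0.708]
ft_force: [4.2, -1.0, -11.2]
opening: 0.0221
```

```bash
python3 f.py 3; python3 -c "
import cv2,numpy as np
a=[cv2.imread('pics/'+n) for n in('t2.png','t3.png')]
b=[cv2.resize(x,None,fx=1,fy=1)[350:600] for x in a]
c=[cv2.resize(cv2.imread('pics/'+n),(350,325)) for n in('s2.png','s3.png')]
cv2.imwrite('pics/m3.png',np.vstack([np.hstack(b),np.hstack(c)]))"
```

```text
t 9.95 tcp [ 0.5414 -0.3975  0.1372] f [  4.2  -1.  -11.2] open 0.0221 j6 -0.63
axes [[0.003, -0.0, -1.0], [0.053, 0.999, -0.0], [0.999, -0.053, 0.003]]
pointer 0.79 bed [-130.4 -118.7] px [362.2 234.2]
cursor_line 0.73 bed [139.9  48.9] px [304.9 134.1]
stop_face 0.68 bed [140.7  47.4] px [305.5 133.8]
crank_handle 0.61 bed [   2.3 -333.2] px [448.6 181.8]
pointer 0.56 bed [-133.  -119.1] px [336.6 201.9]
cursor_line 0.48 bed [-128.7 -114.7] px [335.1 200.6]
stop_face 0.72 bed [   1.7 -110.5] px [305.5 189.8]
crank_handle 0.48 bed [   1.  -336.5] px [340.4 146. ]
[355.64814818 233.78375735] [359.21537635 233.88044267] [333.06010119 203.65492997] [334.59937629 202.4039576 ]
```

View pics/m3.png

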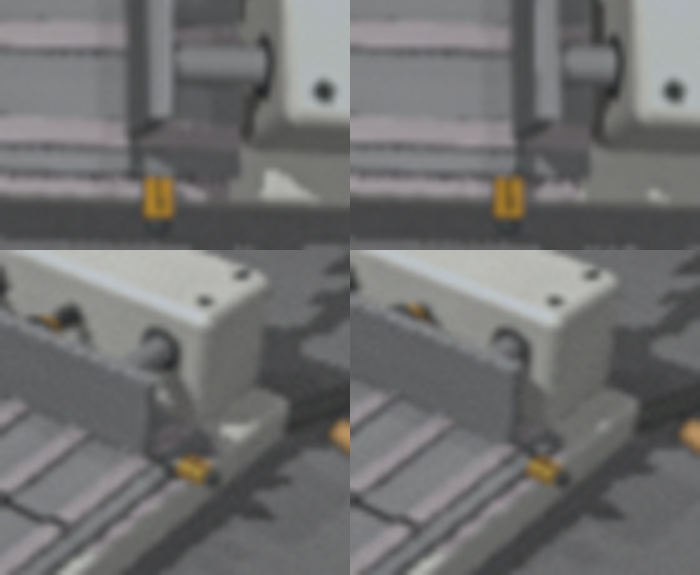

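The crop is coarse. The brass cursor is at about pixel (361.6, 239.6) in the top view, and the pointer has passed it slightly. I'll wind back another 120°.

Request:
apply_moves(series=[{"xyz": [0.0024,0,-0.0137],"turn": 0,"hand": 0},{"xyz": [0.0094,0,-0.0257],"turn": 0,"hand": 0},{"xyz": [0.02,0,-0.0346],"turn": 0,"hand": 0},{"xyz": [0.0331,0,-0.0394],"turn": 0,"hand": 0},{"xyz": [0.0469,0,-0.0394],"turn": 0,"hand": 0},{"xyz": [0.06,0,-0.0346],"turn": 0,"hand": 0},{"xyz": [0.06,0,-0.0346],"turn": 0,"hand": 0}], force=30)

```text
time: 11.32
tool_pos: [0.5067, -0.3957, 0.0765]
orientation: [0.019, 0.707, -0.019, 0.707]
ft_force: [-3.8, -0.1, -6.4]
opening: 0.0222
```

```bash
cat > g.py <<'E'
from h import *
import sys
plan([]); out=[]
for cam,(x0,y0,x1,y1) in(("top",(340,222,380,252)),("side",(315,188,355,218))):
    acc=0; D={"pointer":[],"cursor_line":[]}
    for k in range(5):
        a=imaging.grab_frame(cam); acc=acc+a["color"].astype(float)
        for n in D:
            for d in nets.pinpoint(a,n):
                l=loc(d["xyz"])
                if abs(l[0]+130)<12 and -150<l[1]<-70: D[n].append(l[1]); break
    for n in D: print(cam,n,np.round(D[n],1),np.mean(D[n]).round(2))
    m=acc/5; np.save(f"pics/{cam}_{sys.argv[1]}.npy",m)
    hsv=cv2.cvtColor(m.astype(np.uint8),cv2.COLOR_RGB2HSV); w=((hsv[...,1]>140)&(hsv[...,0]<30)&(hsv[...,0]>10)).astype(float); q=np.zeros_like(w); q[y0:y1,x0:x1]=w[y0:y1,x0:x1]
    v,u=np.nonzero(q); print("brass",u.mean(),v.mean(),len(u),[loc(unproj(a,u.mean(),v.mean(),z)).round(1) for z in(.045,.05)])
    im=cv2.resize(m[y0:y1,x0:x1,::-1],None,fx=12,fy=12,interpolation=cv2.INTER_LANCZOS4).clip(0,255)
    im=np.ascontiguousarray(im).astype(np.uint8)
    for y in range(-130,-89,10):  # reference ticks at bed x=-118, z=47
        c=(proj(a,bed(-142,y,47))-[x0,y0])*12+6; cv2.circle(im,tuple(int(t) for t in c),3,(0,255,0) if y!=-110 else (0,0,255),-1)
    out.append(im)
cv2.imwrite(f"pics/g{sys.argv[1]}.png",np.vstack(out)[:, :])
E
python3 g.py 4
```

```text
t 11.325 tcp [ 0.5067 -0.3957  0.0765] f [-3.8 -0.1 -6.4] open 0.0222 j6 -0.66
axes [[-0.001, 0.0, -1.0], [0.053, 0.999, 0.0], [0.999, -0.053, -0.001]]
top pointer [-126.  -123.  -124.7 -125.3] -124.76
top cursor_line [-111.9 -114.3 -113.4 -114.3 -115.2] -113.8
brass 361.0 239.0 35 [array([-144. , -115.3]), array([-144.6, -114.2])]
side pointer [-129.  -128.9 -124.7 -125.7 -126.4] -126.95
side cursor_line [-116.3 -113.5 -113.7 -112.8] -114.07
brass 337.8888888888889 203.55555555555554 9 [array([-141.7, -114.1]), array([-145.1, -108. ])]
```

View pics/g4.png

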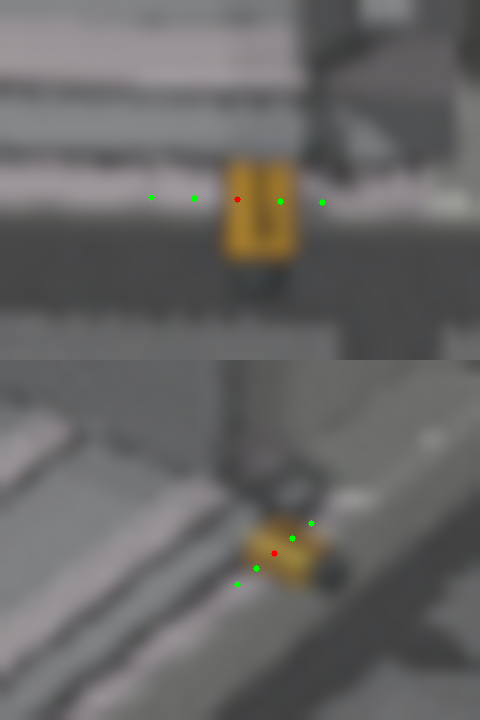

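The pointer is about 11 mm past the cursor line, at −125.5 against roughly −114.5. Now clockwise 270°: 6 mm of play plus 9 mm of travel.

Request:
apply_moves(series=[{"xyz": [-0.0131,0,-0.0048],"turn": 0,"hand": 0},{"xyz": [-0.0269,0,-0.0048],"turn": 0,"hand": 0},{"xyz": [-0.04,0,0],"turn": 0,"hand": 0},{"xyz": [-0.0506,0,0.0089],"turn": 0,"hand": 0},{"xyz": [-0.0576,0,0.0209],"turn": 0,"hand": 0},{"xyz": [-0.06,0,0.0346],"turn": 0,"hand": 0},{"xyz": [-0.0576,0,0.0483],"turn": 0,"hand": 0},{"xyz": [-0.0506,0,0.0603],"turn": 0,"hand": 0},{"xyz": [-0.04,0,0.0692],"turn": 0,"hand": 0},{"xyz": [-0.0269,0,0.074],"turn": 0,"hand": 0},{"xyz": [-0.0131,0,0.074],"turn": 0,"hand": 0},{"xyz": [0,0,0.0692],"turn": 0,"hand": 0},{"xyz": [0.0106,0,0.0603],"turn": 0,"hand": 0},{"xyz": [0.0146,0,0.0546],"turn": 0,"hand": 0},{"xyz": [0.0146,0,0.0546],"turn": 0,"hand": 0},{"xyz": [0.0146,0,0.0546],"turn": 0,"hand": 0}], force=30)

```text
time: 14.82
tool_pos: [0.5646, -0.3991, 0.0647]
orientation: [0.017, 0.704, -0.019, 0.71]
ft_force: [5.7, 0.2, -4.1]
opening: 0.0224
```

```bash
python3 g.py 5
```

```text
t 14.825 tcp [ 0.5646 -0.3991  0.0647] f [ 5.7  0.2 -4.1] open 0.0224 j6 -0.61
axes [[0.008, -0.003, -1.0], [0.052, 0.999, -0.003], [0.999, -0.052, 0.008]]
top pointer [-116.1 -118.9 -116.5 -116.9 -114.8] -116.64
top cursor_line [-114.  -117.2 -112.7 -113.5 -115.8] -114.64
brass 361.0 239.0 35 [array([-144. , -115.3]), array([-144.6, -114.2])]
side pointer [-117.2 -116.  -119.8 -117.6 -118.7] -117.86
side cursor_line [-113.1 -114.6 -110.7 -113.1 -115.6] -113.42
brass 338.0 203.33333333333334 9 [array([-141.2, -115.5]), array([-144.7, -109.4])]
```

View pics/g5.png

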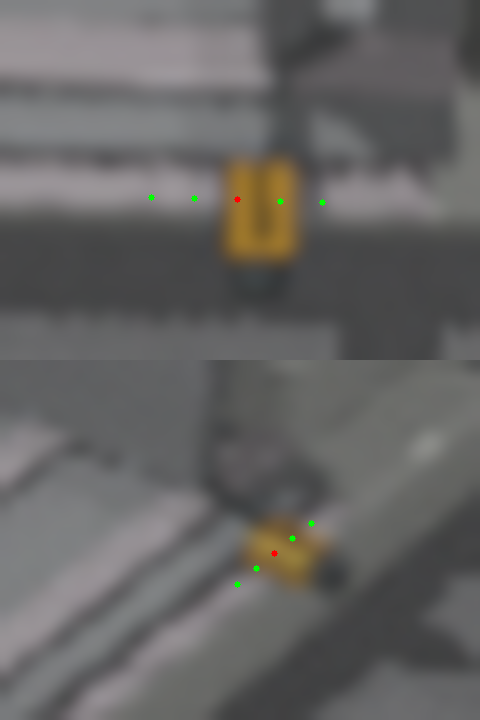

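```bash
cat > k.py <<'E'
from h import *
a=imaging.grab_frame("top")
m=[np.load(f"pics/top_{i}.npy") for i in(4,5)]
x0,y0,x1,y1=345,222,380,248; S=20; out=[]
for k,sy in((0,-125.7),(1,-116.7)):
    im=cv2.resize(m[k][y0:y1,x0:x1,::-1],None,fx=S,fy=S,interpolation=cv2.INTER_NEAREST).clip(0,255).astype(np.uint8); im=np.ascontiguousarray(cv2.convertScaleAbs(im,alpha=1.4))
    pt=lambda x,y,z:tuple(int(t) for t in (proj(a,bed(x,y,z))-[x0,y0]+.5)*S)
    for z in(51,117): cv2.polylines(im,[np.array([pt(-113,sy,z),pt(-113,sy-12,z),pt(-80,sy-12,z),pt(-80,sy,z)])],True,(0,255,0),1)
    for y in(-110,-115,-120,-125): cv2.line(im,pt(-120,y,48),pt(-135,y,48),(0,0,255),1)
    out.append(im[:,:])
h=np.vstack(out); h=cv2.resize(h,None,fx=.57,fy=.57); cv2.imwrite("pics/k.png",h); print(h.shape)
for v in range(232,240): print(v,m[0].mean(2)[v,352:376].round().astype(int).tolist(),'\n   ',m[1].mean(2)[v,352:376].round().astype(int).tolist())
E
python3 k.py
```

```text
(593, 399, 3)
232 [135, 135, 134, 134, 134, 133, 131, 126, 124, 122, 123, 124, 120, 99, 82, 83, 96, 107, 107, 94, 84, 81, 82, 81] 
    [134, 134, 132, 127, 124, 123, 122, 123, 123, 119, 100, 83, 80, 89, 109, 112, 107, 94, 83, 81, 81, 81, 81, 81]
233 [130, 129, 128, 129, 129, 129, 126, 122, 120, 120, 121, 121, 118, 94, 76, 78, 91, 113, 120, 111, 94, 84, 81, 81] 
    [129, 128, 126, 123, 119, 119, 120, 119, 120, 116, 94, 78, 78, 87, 110, 119, 118, 109, 94, 83, 81, 82, 81, 81]
234 [112, 112, 107, 107, 109, 110, 109, 109, 110, 110, 111, 113, 106, 80, 66, 72, 84, 109, 119, 116, 104, 88, 79, 80] 
    [111, 111, 105, 103, 102, 103, 105, 108, 110, 105, 85, 75, 76, 81, 100, 108, 109, 112, 104, 88, 79, 79, 79, 80]
235 [110, 116, 109, 101, 98, 95, 91, 101, 104, 98, 101, 104, 96, 75, 68, 70, 73, 93, 103, 102, 96, 91, 81, 90] 
    [109, 115, 108, 99, 94, 91, 89, 99, 104, 94, 88, 89, 81, 73, 83, 89, 88, 100, 100, 88, 83, 87, 79, 83]
236 [132, 139, 139, 131, 124, 118, 102, 104, 105, 91, 97, 105, 102, 100, 93, 81, 72, 89, 105, 106, 111, 117, 107, 118] 
    [131, 137, 137, 129, 119, 114, 99, 100, 102, 90, 96, 105, 93, 78, 82, 96, 99, 115, 114, 104, 109, 117, 99, 94]
237 [148, 152, 155, 153, 150, 144, 118, 109, 107, 91, 98, 106, 106, 119, 121, 109, 98, 107, 126, 133, 136, 140, 134, 137] 
    [147, 150, 153, 147, 140, 134, 112, 104, 103, 90, 99, 109, 100, 89, 98, 123, 131, 138, 135, 131, 135, 139, 127, 112]
238 [141, 146, 151, 152, 152, 145, 120, 112, 107, 91, 97, 105, 101, 110, 120, 128, 130, 132, 140, 143, 142, 142, 141, 144] 
    [139, 145, 148, 144, 141, 135, 113, 105, 104, 89, 97, 109, 101, 94, 105, 133, 143, 143, 142, 141, 140, 141, 138, 130]
239 [113, 118, 123, 123, 124, 119, 103, 109, 108, 89, 91, 101, 96, 97, 104, 121, 131, 134, 135, 132, 128, 125, 126, 135] 
    [112, 117, 121, 119, 117, 112, 98, 102, 104, 87, 91, 105, 100, 95, 101, 120, 131, 133, 133, 131, 126, 124, 126, 130]
```

View pics/k.png

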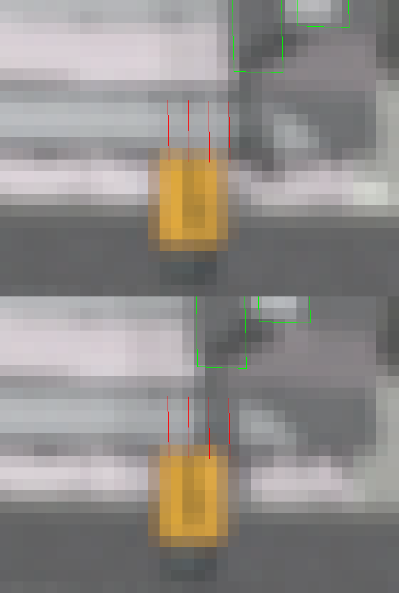

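The green outline of the plate fits the picture at the nominal stop travel, so the stop is at −116.7. Where the tip sits relative to the plate face is still unclear, so I'll check the side view.

```bash
cat > k2.py <<'E'
from h import *
a=imaging.grab_frame("side")
m=[np.load(f"pics/side_{i}.npy") for i in(4,5)]
x0,y0,x1,y1=326,188,351,212; S=16; out=[]
for k,sy in((0,-125.7),(1,-116.7)):
    im=cv2.resize(m[k][y0:y1,x0:x1,::-1],None,fx=S,fy=S,interpolation=cv2.INTER_NEAREST).clip(0,255).astype(np.uint8); im=np.ascontiguousarray(cv2.convertScaleAbs(im,alpha=1.5))
    r=im.copy()
    pt=lambda x,y,z:tuple(int(t) for t in (proj(a,bed(x,y,z))-[x0,y0]+.5)*S)
    for z in(51,117): cv2.polylines(im,[np.array([pt(-113,sy,z),pt(-113,sy-12,z),pt(-80,sy-12,z),pt(-80,sy,z)])],True,(0,255,0),1)
    for y,c in((sy,(0,0,255)),(sy-6,(255,0,0)),(-114.4,(255,255,0))): cv2.line(im,pt(-113,y,49),pt(-150,y,49),c,1)
    out.append(np.hstack([r,im]))
h=np.vstack(out); h=h[:600] if h.shape[0]<600 else cv2.resize(h,None,fx=.75,fy=.75); cv2.imwrite("pics/k2.png",h); print(h.shape)
E
python3 k2.py
```

```text
(576, 600, 3)
```

View pics/k2.png

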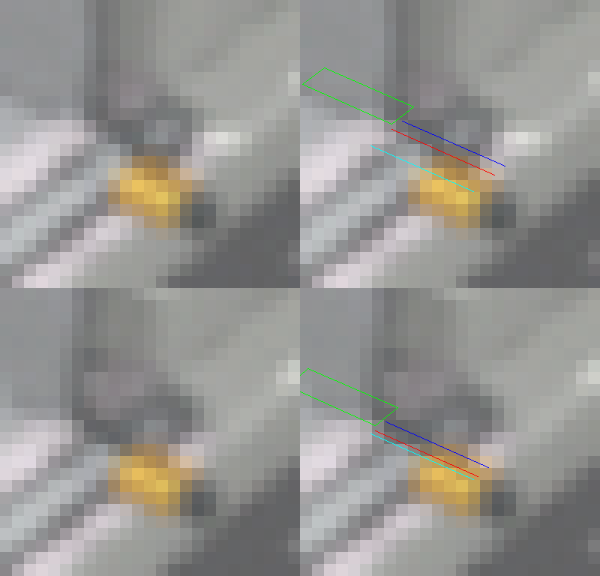

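```bash
cat > k3.py <<'E'
from h import *
a=imaging.grab_frame("top")
b=cv2.imread("pics/bed1.png").astype(float); t2=cv2.imread("pics/t2.png").astype(float); t3=cv2.imread("pics/t3.png").astype(float)
F=[("start",-85,cv2.resize(b,(215,125),interpolation=cv2.INTER_AREA),260,125),("t2",-99,cv2.resize(t2,(70,120),interpolation=cv2.INTER_AREA),330,130),("t3",-119,cv2.resize(t3,(70,120),interpolation=cv2.INTER_AREA),330,130),("f4",-125.7,np.load("pics/top_4.npy"),0,0),("f5",-116.7,np.load("pics/top_5.npy"),0,0)]
for n,sy,im,x0,y0 in F:
    g=im.mean(2)
    for x in(-118,-122,-126,-130):
        row=[]
        for dy in range(6,-21,-1):
            u,v=proj(a,bed(x,sy+dy,48)); row.append(int(cv2.remap(g.astype(np.float32),np.float32([[u-x0]]),np.float32([[v-y0]]),cv2.INTER_LINEAR)[0,0]))
        print(n,x,row)
print("dy from +6 to -20")
E
python3 k3.py
```

```text
start -118 [114, 113, 113, 110, 106, 101, 96, 89, 84, 84, 84, 85, 87, 90, 91, 91, 92, 91, 91, 91, 90, 90, 89, 88, 88, 87, 86]
start -122 [122, 121, 120, 117, 113, 108, 101, 94, 88, 85, 83, 81, 83, 84, 85, 87, 89, 91, 95, 98, 97, 96, 96, 93, 90, 87, 86]
start -126 [129, 128, 128, 124, 119, 113, 106, 97, 90, 86, 83, 81, 83, 85, 88, 92, 97, 103, 108, 114, 115, 115, 115, 111, 107, 103, 98]
start -130 [114, 114, 112, 108, 104, 99, 93, 87, 82, 81, 80, 80, 82, 84, 87, 91, 96, 100, 105, 110, 111, 112, 112, 110, 108, 105, 102]
t2 -118 [117, 117, 116, 112, 107, 102, 95, 87, 80, 79, 76, 76, 77, 79, 80, 82, 83, 83, 83, 82, 81, 81, 80, 80, 80, 80, 81]
t2 -122 [120, 119, 118, 115, 111, 106, 98, 91, 84, 80, 77, 76, 79, 82, 85, 90, 95, 96, 96, 96, 93, 91, 89, 87, 86, 84, 83]
t2 -126 [123, 123, 122, 118, 113, 108, 101, 92, 85, 83, 81, 80, 84, 88, 93, 100, 106, 110, 113, 115, 114, 113, 112, 109, 105, 102, 100]
t2 -130 [110, 108, 106, 102, 97, 92, 87, 82, 77, 77, 76, 77, 80, 84, 88, 94, 101, 104, 108, 111, 111, 111, 111, 111, 111, 111, 110]
t3 -118 [109, 108, 106, 105, 103, 99, 93, 86, 81, 79, 76, 76, 
[... 780 characters left out ...]
1, 113, 115, 113, 110, 107, 102, 97, 92]
f4 -130 [112, 112, 110, 108, 101, 92, 84, 76, 71, 66, 67, 69, 72, 76, 80, 85, 94, 103, 109, 112, 115, 116, 115, 113, 110, 106, 102]
f5 -118 [108, 108, 107, 104, 101, 97, 92, 87, 82, 79, 75, 77, 78, 79, 81, 82, 83, 84, 85, 84, 84, 83, 82, 82, 81, 81, 82]
f5 -122 [116, 117, 116, 114, 111, 106, 100, 94, 90, 85, 81, 80, 79, 80, 82, 85, 88, 93, 98, 99, 98, 97, 95, 93, 91, 89, 86]
f5 -126 [121, 121, 120, 119, 118, 111, 104, 96, 90, 84, 79, 79, 78, 80, 83, 86, 92, 100, 108, 111, 114, 116, 115, 114, 113, 109, 106]
f5 -130 [110, 111, 110, 107, 106, 99, 91, 85, 81, 77, 75, 75, 75, 76, 78, 80, 86, 92, 99, 102, 104, 107, 107, 107, 107, 109, 109]
dy from +6 to -20
```

```bash
cat > k4.py <<'E'
from h import *
for cam in("top","side"):
    D={}
    for k in range(5):
        a=imaging.grab_frame(cam)
        for n,r in(("bed_top",(0,0)),("stop_face",(0,-116.7)),("pointer",(-130,-117)),("cursor_line",(-130,-114)),("crank_axis",(0,-335))):
            for d in nets.pinpoint(a,n):
                l=loc(d["xyz"])
                if np.hypot(*(l-r))<20: D.setdefault(n,[]).append([*l,1e3*d["xyz"][2]]); break
    for n in D: print(cam,n,np.mean(D[n],0).round(1),np.std(D[n],0).round(1),len(D[n]))
E
python3 k4.py
```

```text
top bed_top [ 5.9  0.9 44.3] [0.9 1.5 1.9] 5
top stop_face [   3.2 -114.1   45. ] [1.1 1.5 1.6] 5
top pointer [-130.  -115.6   46.6] [1.3 0.9 1.3] 5
top cursor_line [-132.  -114.3   52.1] [1.1 1.  0.5] 5
top crank_axis [   1.8 -339.2  102. ] [1.5 1.3 1.4] 5
side bed_top [ 0.3  3.9 47.2] [1.4 1.6 1.5] 5
side stop_face [   0.3 -110.3   47. ] [1.5 0.2 0.8] 4
side pointer [-129.4 -117.2   47.3] [1.5 2.  1.3] 5
side cursor_line [-130.4 -114.5   51.2] [2.4 2.4 2.4] 5
```

```bash
cat > k5.py <<'E'
import numpy as np
from h import *
for n in(4,5):
    m=np.load(f"pics/top_{n}.npy")
    for v in range(230,237):
        print(n,v,' '.join("%d/%+d/%+d"%(p[1],p[0]-p[1],p[2]-p[1]) for p in m[v,359:374]))
a=imaging.grab_frame("top")
print([(y,proj(a,bed(-130,y,47)).round(2).tolist()) for y in(-113,-116.7,-125.7,-131.7)],proj(a,bed(-113,-116.7,51)).round(2),proj(a,bed(-113,-128.7,51)).round(2),proj(a,bed(-113,-125.7,51)).round(2))
print(loc(unproj(a,361.3,237,.051)).round(1),loc(unproj(a,361.3,235,.051)).round(1))
E
python3 k5.py
```

```text
4 230 103/+0/+1 104/+0/+1 98/+0/+1 101/+0/+1 106/+0/+2 96/+0/+2 79/+0/+1 74/-1/+0 80/+0/+1 85/+0/+1 83/+0/+1 83/+0/+1 83/+0/+1 84/+0/+1 85/+0/+1
4 231 119/-2/+1 119/-1/+1 113/-1/+1 116/-1/+1 119/-1/+1 110/-1/+1 91/-2/+0 80/-2/+0 84/-1/+1 95/+0/+1 92/-1/+1 87/-1/+1 82/-1/+1 81/-1/+1 82/-1/+1
4 232 126/-1/+1 124/-1/+1 122/-1/+1 123/-1/+1 123/-1/+2 120/-1/+2 99/-1/+1 82/-2/+0 83/-1/+0 95/+0/+1 107/-1/+1 107/-1/+1 94/+0/+1 83/-1/+1 81/-1/+1
4 233 122/-2/+1 120/-1/+2 120/-2/+2 120/-2/+2 121/-2/+2 117/-2/+2 94/-2/+1 77/-3/+0 78/-1/+0 91/-1/+0 113/-1/+1 120/-1/+1 111/-1/+1 94/-1/+1 83/-1/+1
4 234 109/+0/+0 109/+1/+0 109/+0/+1 111/+0/+1 112/+0/+0 106/+0/+1 81/-2/+0 67/-3/+0 72/-1/+0 84/-1/+0 109/-1/+1 118/-1/+1 116/-1/+0 104/-2/+0 87/+0/+1
4 235 103/+16/-22 106/+19/-26 98/+15/-18 102/+16/-20 105/+17/-21 95/+9/-10 74/+2/-1 67/+0/+0 69/+1/+1 72/+0/+0 93/+0/+1 102/+0/+1 100/+0/+1 95/+0/+1 89/+1/+2
4 236 110/+31/-51 114/+34/-62 98/+28/-49 105/+30/-54 111/+32/-53 103/+20/-24 98/+6/-2 91/+3/+3 80/+2/+1 70/+2/+2 87/+2/+1 103/+3/+2 103/+3/+2 108/+3/+2 115/+4/+2
5 230 101/+0/+1 104/+0/+1 95/+0/+1 83/
[... 500 characters left out ...]
09/-1/+1 94/-1/+1 83/-1/+1 80/-1/+1 81/-1/+1
5 234 107/+1/+0 109/+1/+0 104/+0/+1 84/+1/-1 75/+2/-3 75/+0/+0 81/-1/+2 100/-1/+1 108/-1/+1 108/-1/+1 111/-1/+1 104/-1/+1 88/-1/+1 79/-1/+1 78/-1/+1
5 235 100/+17/-21 105/+20/-24 95/+15/-18 90/+19/-27 92/+20/-30 81/+11/-12 72/+2/+0 82/+0/+2 88/+0/+1 87/+0/+1 99/+1/+1 99/+0/+1 86/+1/+1 82/+1/+1 85/+2/+2
5 236 105/+30/-48 111/+33/-59 96/+27/-48 104/+31/-57 113/+33/-60 96/+22/-31 76/+7/-4 80/+1/+2 94/+3/+3 97/+3/+1 113/+4/+2 111/+3/+2 102/+3/+2 106/+3/+2 114/+4/+3
[(-113, [360.28, 233.91]), (-116.7, [361.6, 233.94]), (-125.7, [364.81, 234.03]), (-131.7, [366.95, 234.09])] [361.83 227.69] [366.1  227.81] [365.04 227.78]
[-139.2 -114.9] [-133.6 -114.9]
```

The pointer's bluish-dark tint is centred near column 363.0, against 361.25 for the cursor line, so about 3–5.5 mm remain. I'll advance 45° (2.5 mm) and compare the columns again.

Request:
apply_moves(series=[{"xyz": [0.0032,0,-0.0062],"turn": 0,"hand": 0},{"xyz": [0.0048,0,-0.0131],"turn": 0,"hand": 0},{"xyz": [0.0052,0,-0.022],"turn": 0,"hand": 0},{"xyz": [0.004,0,-0.0303],"turn": 0,"hand": 0},{"xyz": [0.004,0,-0.0303],"turn": 0,"hand": 0},{"xyz": [0.004,0,-0.0303],"turn": 0,"hand": 0}])

```text
time: 20.27
tool_pos: [0.5312, -0.3972, 0.0582]
orientation: [0.019, 0.707, -0.019, 0.707]
ft_force: [-0.4, -0.8, -10.0]
opening: 0.0223
```

```bash
cat > n.py <<'E'
from h import *
import sys
plan([]); acc=0; N=12
for k in range(N): a=imaging.grab_frame("top"); acc=acc+a["color"].astype(float)
m=acc/N; np.save(f"pics/top_{sys.argv[1]}.npy",m)
for v in range(230,239): print(v,' '.join("%d/%+.1f/%+.1f"%(p[1],p[0]-p[1],p[2]-p[1]) for p in m[v,356:370]))
rs=m[231:235]; t=(rs[...,1]-rs[...,0]).mean(0); print("tint 355-370",t[355:371].round(2))
old=np.load("pics/top_4.npy");
E
python3 n.py 6
```

```text
t 20.275 tcp [ 0.5312 -0.3972  0.0582] f [ -0.4  -0.8 -10. ] open 0.0223 j6 -0.64
axes [[-0.0, -0.0, -1.0], [0.053, 0.999, -0.0], [0.999, -0.053, -0.0]]
230 109/-1.1/+1.3 106/-0.7/+1.9 99/-0.8/+1.5 102/-0.5/+1.4 104/-0.7/+1.2 89/-1.6/+0.5 76/-1.8/+0.2 78/-0.6/+1.3 81/+0.2/+1.8 81/+0.3/+1.8 80/-0.2/+1.7 80/+0.0/+1.8 80/+0.3/+1.8 81/+0.2/+1.6
231 121/-1.7/+1.5 119/-1.3/+2.0 114/-1.5/+2.1 116/-1.4/+1.8 117/-1.5/+0.9 98/-1.8/+0.9 81/-2.5/+0.4 80/-1.5/+1.1 82/-0.8/+1.7 86/-0.7/+1.6 86/-1.2/+1.5 82/-0.6/+1.5 80/-1.0/+1.4 80/-0.8/+1.6
232 124/-1.4/+1.5 123/-1.6/+1.9 123/-1.7/+1.8 124/-1.5/+1.9 121/-1.9/+1.1 101/-2.2/+0.9 83/-3.1/+0.2 80/-2.3/+1.2 86/-1.2/+1.7 102/-1.3/+1.3 107/-1.4/+1.7 96/-1.2/+1.5 88/-1.1/+1.3 83/-0.9/+1.0
233 120/-1.1/+1.9 120/-1.4/+2.0 120/-1.8/+2.2 121/-2.0/+2.2 116/-2.5/+2.2 95/-2.9/+2.0 78/-3.5/+2.3 78/-2.8/+2.2 87/-1.8/+2.2 109/-1.9/+1.7 118/-2.0/+1.4 112/-1.7/+1.1 105/-1.5/+1.1 94/-1.4/+0.9
234 102/-0.8/+1.8 103/-1.1/+2.3 105/-0.2/+2.6 109/+1.5/+0.1 105/+2.2/-0.3 82/+1.4/-0.2 73/+1.5/-1.3 79/+2.9/-2.8 84/+0.0/+0.4 100/-1.8/+2.0 108/-1.8/+1.4 108/-1.6/+1.5 106/-1.9/
[... 248 characters left out ...]
.9 99/+14.1/-11.0 106/+30.8/-48.3 111/+34.0/-60.4 96/+29.1/-51.9 107/+32.6/-60.0 116/+34.8/-61.9 97/+23.2/-32.0 83/+7.2/-3.4 97/+3.2/+3.2 102/+3.5/+2.8 98/+3.8/+2.6 113/+4.3/+2.7
237 137/+4.6/+3.8 132/+5.1/+4.8 111/+15.3/-10.3 111/+33.8/-55.5 115/+37.2/-73.5 100/+32.0/-60.4 115/+37.1/-71.5 124/+39.6/-73.8 103/+26.1/-38.4 95/+7.9/-3.2 117/+3.5/+3.9 130/+4.6/+3.5 129/+5.2/+3.1 135/+5.4/+3.4
238 138/+4.1/+3.3 132/+4.0/+4.2 112/+14.2/-10.5 113/+33.0/-54.7 116/+37.2/-72.8 101/+31.1/-59.2 113/+36.7/-69.5 123/+39.2/-73.6 104/+26.1/-37.7 96/+7.2/-3.0 114/+3.2/+4.0 135/+4.8/+3.6 141/+5.2/+2.7 141/+5.1/+3.0
tint 355-370 [1.48 1.25 1.35 1.27 0.85 0.94 1.38 1.9  0.94 0.94 1.44 1.58 1.25 1.38
 1.19 1.48]
```

Request:
apply_moves(series=[{"xyz": [-0.0019,0,-0.0059],"turn": 0,"hand": 0},{"xyz": [-0.0051,0,-0.0114],"turn": 0,"hand": 0},{"xyz": [-0.009,0,-0.0164],"turn": 0,"hand": 0},{"xyz": [-0.0135,0,-0.0207],"turn": 0,"hand": 0},{"xyz": [-0.0135,0,-0.0207],"turn": 0,"hand": 0},{"xyz": [-0.0135,0,-0.0207],"turn": 0,"hand": 0}])

```text
time: 21.62
tool_pos: [0.5095, -0.3959, 0.0724]
orientation: [0.019, 0.707, -0.019, 0.706]
ft_force: [-6.1, 4.0, -1.5]
opening: 0.0226
```

```bash
python3 n.py 7
cat > v.py <<'E'
import numpy as np,cv2
o=[]
for i in(4,6,7):
    m=np.load(f"pics/top_{i}.npy")[224:246,350:376,::-1]
    o.append(cv2.resize(m,None,fx=15,fy=13,interpolation=cv2.INTER_NEAREST))
    d=np.load(f"pics/top_{i}.npy")[224:246,350:376]; t=np.clip((d[...,1]-d[...,0])*60,0,255); o[-1]=np.hstack([o[-1]*1.5,cv2.resize(np.repeat(t[...,None],3,2),None,fx=15,fy=13,interpolation=cv2.INTER_NEAREST)])
cv2.imwrite("pics/v.png",np.vstack(o)[:, :].clip(0,255)[:,:].astype(np.uint8)[:858])
im=cv2.imread("pics/v.png"); cv2.imwrite("pics/v.png",cv2.resize(im,None,fx=.69,fy=.69))
E
python3 v.py
```

```text
t 21.625 tcp [ 0.5095 -0.3959  0.0724] f [-6.1  4.  -1.5] open 0.0226 j6 -0.66
axes [[-0.002, 0.0, -1.0], [0.053, 0.999, 0.0], [0.999, -0.053, -0.002]]
230 109/-0.6/+1.8 107/-0.8/+1.8 100/-0.6/+1.5 101/-0.8/+1.5 98/-1.8/+0.7 81/-2.6/+0.1 75/-1.3/+0.8 80/+0.1/+1.8 85/+0.1/+1.7 83/+0.2/+1.4 81/-0.1/+1.4 81/+0.0/+1.7 81/+0.3/+1.7 82/-0.1/+1.3
231 121/-1.6/+1.5 119/-1.5/+1.8 115/-1.4/+2.1 116/-1.8/+1.4 109/-1.8/+1.1 86/-2.5/+0.2 77/-1.5/+0.9 85/-0.8/+1.7 99/-1.0/+1.8 94/-0.9/+1.8 84/-0.8/+1.8 81/-0.7/+1.7 81/-0.5/+1.8 81/-0.9/+1.4
232 124/-1.3/+1.6 124/-1.6/+1.9 124/-1.5/+1.9 123/-1.6/+1.6 109/-2.1/+1.2 85/-2.6/+0.4 77/-1.8/+1.2 88/-1.4/+1.7 110/-1.2/+1.8 111/-1.5/+1.6 97/-1.0/+1.4 88/-1.2/+1.6 84/-0.8/+1.2 82/-1.1/+1.2
233 120/-1.2/+1.8 120/-1.3/+2.1 121/-1.7/+2.3 119/-2.1/+2.4 101/-2.8/+1.8 79/-3.9/+1.6 75/-2.5/+2.4 87/-2.1/+2.3 110/-2.1/+2.2 119/-2.1/+1.6 112/-1.8/+1.2 105/-1.8/+1.2 94/-1.6/+1.0 88/-1.7/+0.9
234 102/-0.3/+2.2 103/-0.7/+2.8 106/-0.7/+2.2 106/+1.4/-0.1 90/+2.8/-2.4 72/+1.1/-2.1 74/+1.8/-1.6 85/+2.6/-1.7 101/-0.4/+1.3 108/-2.0/+1.8 108/-1.7/+1.3 106/-1.2/+1.0 99/-1.7/+0.
[... 247 characters left out ...]
9/+14.2/-10.8 107/+30.8/-48.7 111/+34.5/-62.6 97/+29.0/-53.0 108/+33.0/-60.3 116/+34.9/-61.7 101/+22.4/-28.8 99/+7.0/-1.2 105/+3.5/+3.2 103/+3.8/+2.7 99/+3.9/+2.9 114/+4.1/+2.6
237 138/+4.6/+4.1 132/+5.2/+5.1 111/+15.5/-10.2 112/+33.9/-55.8 116/+37.6/-73.5 102/+31.8/-60.9 116/+37.5/-72.1 124/+39.8/-74.5 109/+25.1/-33.2 116/+7.5/-0.4 127/+3.9/+4.1 131/+4.8/+3.3 130/+5.0/+2.9 136/+5.2/+3.1
238 139/+4.2/+3.6 133/+4.1/+4.2 112/+14.3/-10.5 113/+33.2/-54.7 117/+37.6/-73.3 103/+31.8/-60.4 115/+36.8/-70.2 124/+39.3/-73.8 107/+25.2/-34.9 107/+7.4/-1.6 119/+3.2/+3.7 136/+4.8/+3.0 141/+5.1/+2.8 141/+5.6/+3.1
tint 355-370 [1.4  1.1  1.27 1.31 1.   1.   1.98 1.   0.42 1.19 1.62 1.31 1.23 1.12
 1.31 1.31]
```

View pics/v.png

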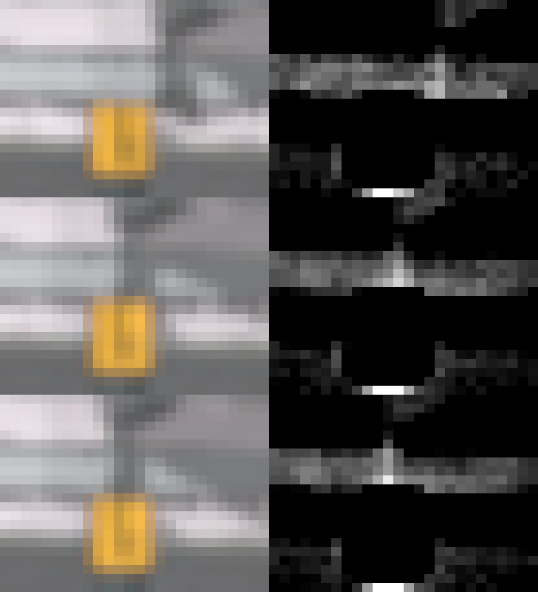

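The dark pointer now runs straight into the cursor line: its tint is centred at column 361.0 and the line is at 361.2. The networks would put it about 1.5 mm further on, but the direct comparison is the more reliable. Releasing the handle and retreating.

Request:
apply_moves(series=[{"xyz": [0,0,0],"turn": 0,"hand": 0.5},{"xyz": [0,0,0],"turn": 0,"hand": 0.5},{"xyz": [0,0,0],"turn": 0,"hand": 0.5},{"xyz": [0,0,0],"turn": 0,"hand": 0.5},{"xyz": [-0.02,0,0],"turn": 0,"hand": 0.5},{"xyz": [-0.05,0,0],"turn": 0,"hand": 0.5},{"xyz": [-0.1,0,0],"turn": 0,"hand": 0.5},{"xyz": [-0.15,0,0],"turn": 0,"hand": 1},{"xyz": [-0.2,0,0],"turn": 0,"hand": 1},{"xyz": [-0.25,0,0],"turn": 0,"hand": 1},{"xyz": [-0.25,0,0],"turn": 0,"hand": 1}])

```text
time: 23.6
tool_pos: [0.5108, -0.3964, 0.3295]
orientation: [0.016, 0.704, -0.021, 0.71]
ft_force: [-0.0, 0.8, 0.8]
opening: 0.0804
```

```bash
python3 n.py 8 | sed -n '1,6p'
cat > q.py <<'E'
from h import *
a=imaging.grab_frame("top")
A=np.array([.5308,.3672]);B=np.array([.5383,.2862])
for k in("blank_3_mid","blank_1_mid","crank_handle"): rep(a,[k])
plan([[B[0],B[1],.33],[B[0],B[1],.052]],np.radians(92.2))
save(a,"pile2",(150,160,235,245),4)
for z in (.42,.57,.9): pass
E
python3 q.py
```

```text
t 23.6 tcp [ 0.5108 -0.3964  0.3295] f [-0.   0.8  0.8] open 0.0804 j6 -0.66
axes [[0.009, -0.008, -1.0], [0.053, 0.999, -0.007], [0.999, -0.053, 0.009]]
230 109/-0.8/+1.3 107/-0.3/+2.0 100/-0.8/+1.8 102/-0.6/+1.2 98/-1.7/+0.8 80/-2.2/+0.1 74/-1.0/+0.8 80/+0.2/+1.9 85/+0.0/+1.8 83/-0.1/+1.1 81/+0.0/+1.3 80/+0.1/+1.8 81/-0.2/+1.6 82/-0.1/+1.2
231 121/-1.8/+1.8 120/-1.4/+2.1 115/-1.7/+2.2 116/-1.6/+1.5 109/-2.2/+0.9 86/-2.8/+0.2 77/-1.4/+1.0 85/-0.7/+1.8 98/-0.9/+2.0 95/-1.3/+1.3 84/-0.9/+1.3 80/-0.7/+1.8 81/-0.5/+1.9 81/-0.8/+1.4
232 124/-1.5/+1.7 124/-1.2/+1.9 124/-1.3/+2.0 123/-1.8/+1.7 110/-2.1/+1.0 85/-3.0/+0.2 77/-2.2/+0.8 88/-1.2/+1.6 110/-1.6/+2.0 111/-1.6/+1.4 97/-1.2/+1.5 88/-1.1/+1.2 83/-0.9/+1.1 82/-1.1/+1.1
233 119/-0.8/+1.8 121/-1.3/+2.0 121/-1.5/+2.2 118/-2.0/+2.4 101/-2.8/+2.2 78/-4.0/+1.8 75/-3.0/+2.1 87/-2.1/+2.6 110/-2.1/+2.2 119/-1.9/+1.8 112/-1.8/+1.5 106/-1.8/+1.0 94/-1.2/+1.2 87/-1.3/+0.7
blank_3_mid 0.75 [0.5443 0.2914 0.0516] [199 195]
blank_3_mid 0.16 [ 0.7004 -0.0142  0.0978] [306 134]
blank_1_mid 0.58 [0.4916 0.326  0.024 ] [188 215]
crank_handle 0.65 [ 0.508  -0.3871  0.0736] [441 200]
t 24.4 tcp [ 0.5104 -0.396   0.3216] f [-0.4 -0.2  0.3] open 0.0876 j6 -0.66
axes [[0.0, -0.0, -1.0], [0.053, 0.999, -0.0], [0.999, -0.053, 0.0]]
[0.5383 0.2862 0.33  ] -> [-0.0084, 0.6827, -0.0082]
[0.5383 0.2862 0.052 ] -> [0.2696, 0.6828, -0.0083]
turn 1.4794
```

The stop is unchanged after release. Next, tube B: upper layer, nearer the bed.

Request:
apply_moves(series=[{"xyz": [-0.008,0.055,-0.001],"turn": 0.114,"hand": 0.7},{"xyz": [-0.008,0.11,-0.001],"turn": 0.228,"hand": 0.7},{"xyz": [-0.008,0.165,-0.002],"turn": 0.342,"hand": 0.7},{"xyz": [-0.008,0.22,-0.003],"turn": 0.456,"hand": 0.7},{"xyz": [-0.008,0.275,-0.003],"turn": 0.57,"hand": 0.7},{"xyz": [-0.008,0.33,-0.004],"turn": 0.684,"hand": 0.7},{"xyz": [-0.008,0.385,-0.005],"turn": 0.8,"hand": 0.7},{"xyz": [-0.008,0.44,-0.005],"turn": 0.91,"hand": 0.7},{"xyz": [-0.008,0.495,-0.006],"turn": 1.025,"hand": 0.7},{"xyz": [-0.008,0.55,-0.006],"turn": 1.14,"hand": 0.7},{"xyz": [-0.008,0.605,-0.007],"turn": 1.25,"hand": 0.7},{"xyz": [-0.008,0.66,-0.007],"turn": 1.37,"hand": 0.7},{"xyz": [0.03,0.684,-0.008],"turn": 1.479,"hand": 0.7},{"xyz": [0.08,0.684,-0.008],"turn": 1.479,"hand": 0.7},{"xyz": [0.13,0.684,-0.008],"turn": 1.479,"hand": 0.7},{"xyz": [0.17,0.684,-0.008],"turn": 1.479,"hand": 0.7},{"xyz": [0.17,0.684,-0.008],"turn": 1.479,"hand": 0.7},{"xyz": [0.17,0.684,-0.008],"turn": 1.479,"hand": 0.7}], force=25)

```text
time: 26.65
tool_pos: [0.5393, 0.2877, 0.1538]
orientation: [0.491, 0.509, -0.489, 0.51]
ft_force: [-0.0, 0.6, 1.3]
opening: 0.0614
```

```bash
sed -i 's/^G=.*/G=np.array([.5598,-.0528,-.0529])/' h.py
cat > r.py <<'E'
from h import *
b=imaging.grab_frame("side"); rep(b,["blank_3_mid","blank_1_mid"])
plan([[.539,.287,.058],[.539,.287,.20]],np.radians(92.2))
E
python3 r.py
```

```text
blank_3_mid 0.93 [0.5385 0.2878 0.0547] [227 256]
blank_3_mid 0.7 [ 0.7052 -0.0105  0.0954] [248 183]
blank_1_mid 0.69 [0.4907 0.3225 0.0248] [231 277]
t 26.8 tcp [0.5397 0.2879 0.1546] f [-1.   0.5  0.4] open 0.0613 j6 1.97
axes [[0.004, 0.002, -1.0], [0.999, 0.039, 0.004], [0.039, -0.999, -0.002]]
[0.539 0.287 0.058] -> [0.0966, -0.0012, 0.001]
[0.539 0.287 0.2  ] -> [-0.0454, -0.0006, 0.0008]
turn 0.0003
```

Request:
apply_moves(series=[{"xyz": [0.04,-0.001,0.001],"turn": 0,"hand": 0.7},{"xyz": [0.075,-0.001,0.001],"turn": 0,"hand": 0.7},{"xyz": [0.096,-0.001,0.001],"turn": 0,"hand": 0.7},{"xyz": [0.096,-0.001,0.001],"turn": 0,"hand": 0.7},{"xyz": [0.096,-0.001,0.001],"turn": 0,"hand": 0},{"xyz": [0.096,-0.001,0.001],"turn": 0,"hand": 0},{"xyz": [0.096,-0.001,0.001],"turn": 0,"hand": 0},{"xyz": [0.096,-0.001,0.001],"turn": 0,"hand": 0},{"xyz": [0.096,-0.001,0.001],"turn": 0,"hand": 0},{"xyz": [0.08,-0.001,0.001],"turn": 0,"hand": 0},{"xyz": [0.04,-0.001,0.001],"turn": 0,"hand": 0},{"xyz": [0,0,0],"turn": 0,"hand": 0},{"xyz": [-0.03,0,0],"turn": 0,"hand": 0},{"xyz": [-0.03,0,0],"turn": 0,"hand": 0}], force=30)

```text
time: 28.55
tool_pos: [0.5397, 0.2879, 0.1853]
orientation: [0.492, 0.509, -0.488, 0.51]
ft_force: [0.9, 0.6, -1.1]
opening: 0.0295
```

```bash
cat > r.py <<'E'
from h import *
# lane at bed x=L; tube centre y; grasp z offset 6mm above tube mid -> TCP 1mm above mid
for L in(-82.5,-27.5,27.5,82.5):
    print(L); plan([bed(L,30,180),bed(L,30,61+10)],G[2])
b=imaging.grab_frame("side"); rep(b,["blank_3_mid"]); a=imaging.grab_frame("top"); rep(a,["blank_3_mid"])
E
python3 r.py
```

```text
-82.5
t 28.55 tcp [0.5397 0.2879 0.1853] f [ 0.9  0.6 -1.1] open 0.0295 j6 1.97
axes [[0.005, 0.002, -1.0], [0.999, 0.039, 0.006], [0.039, -0.999, -0.002]]
[ 0.479  -0.0185  0.18  ] -> [0.0043, -0.0726, 0.3038]
[ 0.479  -0.0185  0.071 ] -> [0.1133, -0.0732, 0.304]
turn -1.4791
-27.5
t 28.55 tcp [0.5397 0.2879 0.1853] f [ 0.9  0.6 -1.1] open 0.0295 j6 1.97
axes [[0.005, 0.002, -1.0], [0.999, 0.039, 0.006], [0.039, -0.999, -0.002]]
[ 0.5339 -0.0214  0.18  ] -> [0.0046, -0.0178, 0.3088]
[ 0.5339 -0.0214  0.071 ] -> [0.1136, -0.0184, 0.3091]
turn -1.4791
27.5
t 28.55 tcp [0.5397 0.2879 0.1853] f [ 0.9  0.6 -1.1] open 0.0295 j6 1.97
axes [[0.005, 0.002, -1.0], [0.999, 0.039, 0.006], [0.039, -0.999, -0.002]]
[ 0.5888 -0.0243  0.18  ] -> [0.0048, 0.0369, 0.3139]
[ 0.5888 -0.0243  0.071 ] -> [0.1138, 0.0363, 0.3141]
turn -1.4791
82.5
t 28.55 tcp [0.5397 0.2879 0.1853] f [ 0.9  0.6 -1.1] open 0.0295 j6 1.97
axes [[0.005, 0.002, -1.0], [0.999, 0.039, 0.006], [0.039, -0.999, -0.002]]
[ 0.6438 -0.0272  0.18  ] -> [0.0051, 0.0917, 0.3189]
[ 0.6438 -0.0272  0.071 ] -> [0.1141, 0.0911, 0.3191]
turn -1.4791
blank_3_mid 0.6 [0.5422 0.2864 0.1881] [222 221]
blank_3_mid 0.72 [0.5443 0.2876 0.175 ] [191 183]
```

The tube is held, but the fingertips are 13 mm below its middle and would touch the ribs. I'll set it back down and regrip 8 mm higher.

Request:
apply_moves(series=[{"xyz": [0.05,0,0],"turn": 0,"hand": 0},{"xyz": [0.1,0,0],"turn": 0,"hand": 0},{"xyz": [0.12,-0.001,0],"turn": 0,"hand": 0},{"xyz": [0.126,-0.001,0],"turn": 0,"hand": 0},{"xyz": [0.126,-0.001,0],"turn": 0,"hand": 0},{"xyz": [0.126,-0.001,0],"turn": 0,"hand": 0.5},{"xyz": [0.126,-0.001,0],"turn": 0,"hand": 0.5},{"xyz": [0.118,-0.001,0],"turn": 0,"hand": 0.5},{"xyz": [0.118,-0.001,0],"turn": 0,"hand": 0.5},{"xyz": [0.118,-0.001,0],"turn": 0,"hand": 0},{"xyz": [0.118,-0.001,0],"turn": 0,"hand": 0},{"xyz": [0.118,-0.001,0],"turn": 0,"hand": 0},{"xyz": [0.118,-0.001,0],"turn": 0,"hand": 0},{"xyz": [0.1,0,0],"turn": 0,"hand": 0},{"xyz": [0.05,0,0],"turn": 0,"hand": 0},{"xyz": [0,0,0],"turn": 0,"hand": 0},{"xyz": [0,0,0],"turn": 0,"hand": 0}], force=30)

```text
time: 30.88
tool_pos: [0.5407, 0.2884, 0.1891]
orientation: [0.494, 0.508, -0.486, 0.511]
ft_force: [-0.3, -0.5, -0.6]
opening: 0.0298
```

```bash
cat > r2.py <<'E'
from h import *
b=imaging.grab_frame("side"); rep(b,["blank_3_mid"]); a=imaging.grab_frame("top"); rep(a,["blank_3_mid"])
for u,v,z in((410,117,.225),(475,117,.225),(412,185,.11),(460,185,.11),(378,188,.097),(474,190,.097),(378,201,.097),(474,204,.097)): print((u,v),loc(unproj(a,u/1.4,v/1.4,z)).round(0))
for L in(-82.5,82.5): plan([bed(L,60,190),bed(L,60,80)],G[2])
E
python3 r2.py
```

```text
blank_3_mid 0.72 [0.5399 0.2873 0.1833] [223 223]
blank_3_mid 0.9 [0.5434 0.2894 0.1716] [190 184]
blank_3_mid 0.41 [ 0.3697 -0.4012  0.0007] [440 252]
(410, 117) [223.  88.]
(475, 117) [227. -30.]
(412, 185) [139.  78.]
(460, 185) [142. -17.]
(378, 188) [136. 146.]
(474, 190) [138. -47.]
(378, 201) [108. 145.]
(474, 204) [108. -47.]
t 31.075 tcp [0.538  0.2871 0.1799] f [ 0.5 -0.  -1.3] open 0.0295 j6 1.97
axes [[-0.003, -0.001, -1.0], [0.999, 0.039, -0.003], [0.039, -0.999, 0.001]]
[0.4806 0.0115 0.19  ] -> [-0.0096, -0.0681, 0.2732]
[0.4806 0.0115 0.08  ] -> [0.1004, -0.0678, 0.2731]
turn -1.4791
t 31.075 tcp [0.538  0.2871 0.1799] f [ 0.5 -0.  -1.3] open 0.0295 j6 1.97
axes [[-0.003, -0.001, -1.0], [0.999, 0.039, -0.003], [0.039, -0.999, 0.001]]
[0.6454 0.0028 0.19  ] -> [-0.0101, 0.0962, 0.2883]
[0.6454 0.0028 0.08  ] -> [0.0999, 0.0965, 0.2882]
turn -1.4791
```

```bash
cat > r3.py <<'E'
from h import *
plan([bed(27.5,30,180),bed(27.5,30,110)],G[2])
E
python3 r3.py
```

```text
t 31.075 tcp [0.538  0.2871 0.1799] f [ 0.5 -0.  -1.3] open 0.0295 j6 1.97
axes [[-0.003, -0.001, -1.0], [0.999, 0.039, -0.003], [0.039, -0.999, 0.001]]
[ 0.5888 -0.0243  0.18  ] -> [0.0001, 0.0387, 0.3132]
[ 0.5888 -0.0243  0.11  ] -> [0.0701, 0.0389, 0.3131]
turn -1.4791
```

Request:
apply_moves(series=[{"xyz": [0,0.004,0.03],"turn": -0.16,"hand": 0},{"xyz": [0,0.008,0.065],"turn": -0.32,"hand": 0},{"xyz": [0,0.012,0.1],"turn": -0.48,"hand": 0},{"xyz": [0,0.017,0.135],"turn": -0.64,"hand": 0},{"xyz": [0,0.021,0.17],"turn": -0.8,"hand": 0},{"xyz": [0,0.025,0.205],"turn": -0.96,"hand": 0},{"xyz": [0,0.03,0.24],"turn": -1.12,"hand": 0},{"xyz": [0,0.034,0.275],"turn": -1.28,"hand": 0},{"xyz": [0,0.038,0.305],"turn": -1.43,"hand": 0},{"xyz": [0.02,0.039,0.313],"turn": -1.479,"hand": 0},{"xyz": [0.05,0.039,0.313],"turn": -1.479,"hand": 0},{"xyz": [0.07,0.039,0.313],"turn": -1.479,"hand": 0},{"xyz": [0.07,0.039,0.313],"turn": -1.479,"hand": 0},{"xyz": [0.07,0.039,0.313],"turn": -1.479,"hand": 0}])

```text
time: 32.83
tool_pos: [0.59, -0.0236, 0.1123]
orientation: [0.019, 0.707, -0.019, 0.707]
ft_force: [-0.4, -0.8, -0.3]
opening: 0.0299
```

```bash
cat > r4.py <<'E'
from h import *
plan([bed(27.5,30,71)],G[2])
a=imaging.grab_frame("top"); b=imaging.grab_frame("side")
for s in(a,b):
    rep(s,["blank_3_mid"])
    for d in nets.pinpoint(s,"blank_3_mid")[:1]: print(loc(d["xyz"]).round(1))
save(a,"pl1",(270,120,420,240),4)
E
python3 r4.py
```

```text
t 32.825 tcp [ 0.59   -0.0236  0.1123] f [-0.4 -0.8 -0.3] open 0.0299 j6 -0.04
axes [[0.001, -0.0, -1.0], [0.053, 0.999, -0.0], [0.999, -0.053, 0.001]]
[ 0.5888 -0.0243  0.071 ] -> [0.0413, -0.0007, -0.0012]
turn 0.0002
blank_3_mid 0.71 [ 0.7456  0.1588 -0.0018] [246 135]
[174.4 221.1]
blank_3_mid 0.51 [ 0.5862 -0.022   0.1039] [276 191]
blank_3_mid 0.32 [0.5869 0.3325 0.0282] [206 264]
[24.7 32.2]
```

View pics/pl1.png

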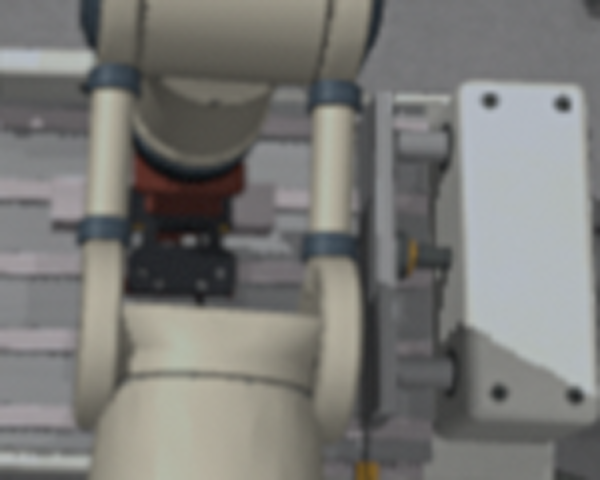

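Request:
apply_moves(series=[{"xyz": [0.02,-0.001,-0.001],"turn": 0,"hand": 0},{"xyz": [0.032,-0.001,-0.001],"turn": 0,"hand": 0},{"xyz": [0.038,-0.001,-0.001],"turn": 0,"hand": 0},{"xyz": [0.041,-0.001,-0.001],"turn": 0,"hand": 0},{"xyz": [0.041,-0.001,-0.001],"turn": 0,"hand": 0},{"xyz": [0.041,-0.001,-0.001],"turn": 0,"hand": 0}])

```text
time: 33.88
tool_pos: [0.589, -0.0248, 0.0711]
orientation: [0.019, 0.707, -0.019, 0.707]
ft_force: [0.8, 0.5, -0.7]
opening: 0.0298
```

```bash
cat > r5.py <<'E'
from h import *
import sys
L=float(sys.argv[1])
plan([bed(L,30,71),bed(L,-30,71),bed(L,-41,71)],G[2]); s=status.sense(); print("tcp bed",loc(s["tool_pos"]).round(1))
E
python3 r5.py 27.5
```

```text
t 33.875 tcp [ 0.589  -0.0248  0.0711] f [ 0.8  0.5 -0.7] open 0.0298 j6 -0.05
axes [[0.001, -0.0, -1.0], [0.053, 0.999, -0.0], [0.999, -0.053, 0.001]]
[ 0.5888 -0.0243  0.071 ] -> [0.0001, 0.0005, -0.0002]
[ 0.5857 -0.0842  0.071 ] -> [0.0001, -0.0595, -0.0002]
[ 0.5851 -0.0952  0.071 ] -> [0.0001, -0.0705, -0.0002]
turn -0.0001
tcp bed [27.7 29.5]
```

Request:
apply_moves(series=[{"xyz": [0.001,0,0],"turn": 0,"hand": 0},{"xyz": [0.0015,0,0],"turn": 0,"hand": 0},{"xyz": [0.002,0,0],"turn": 0,"hand": 0},{"xyz": [0.002,0,0],"turn": 0,"hand": 0}])

```text
time: 34.38
tool_pos: [0.5887, -0.0248, 0.0685]
orientation: [0.019, 0.707, -0.019, 0.707]
ft_force: [-1.5, 0.9, -1.4]
opening: 0.0299
```

Request:
apply_moves(series=[{"xyz": [0.001,0,0],"turn": 0,"hand": 0},{"xyz": [0.002,0,0],"turn": 0,"hand": 0},{"xyz": [0.002,0,0],"turn": 0,"hand": 0},{"xyz": [0.002,0,0],"turn": 0,"hand": 0}])

```text
time: 34.88
tool_pos: [0.5887, -0.0247, 0.0665]
orientation: [0.019, 0.707, -0.019, 0.707]
ft_force: [-0.2, 1.1, -1.4]
opening: 0.0298
```

Request:
apply_moves(series=[{"xyz": [0,0,0],"turn": 0,"hand": 0.42},{"xyz": [0,0,0],"turn": 0,"hand": 0.42},{"xyz": [0,0,0],"turn": 0,"hand": 0.42},{"xyz": [0,0,0],"turn": 0,"hand": 0},{"xyz": [0,0,0],"turn": 0,"hand": 0},{"xyz": [0,0,0],"turn": 0,"hand": 0},{"xyz": [0,0,0],"turn": 0,"hand": 0},{"xyz": [0,-0.005,0],"turn": 0,"hand": 0},{"xyz": [0,-0.015,0],"turn": 0,"hand": 0},{"xyz": [0,-0.025,0],"turn": 0,"hand": 0},{"xyz": [0,-0.035,0],"turn": 0,"hand": 0},{"xyz": [0,-0.045,0],"turn": 0,"hand": 0},{"xyz": [0,-0.052,0],"turn": 0,"hand": 0},{"xyz": [0,-0.056,0],"turn": 0,"hand": 0},{"xyz": [0,-0.056,0],"turn": 0,"hand": 0}], force=6)

```text
time: 36.75
tool_pos: [0.5857, -0.0814, 0.0666]
orientation: [0.019, 0.707, -0.019, 0.707]
ft_force: [0.8, -1.9, 0.7]
opening: 0.0298
```

```bash
python3 r5.py 27.5
```

```text
t 36.75 tcp [ 0.5857 -0.0814  0.0666] f [ 0.8 -1.9  0.7] open 0.0298 j6 -0.14
axes [[0.0, -0.001, -1.0], [0.054, 0.999, -0.001], [0.999, -0.054, 0.0]]
[ 0.5888 -0.0243  0.071 ] -> [-0.0044, 0.0572, 0.0001]
[ 0.5857 -0.0842  0.071 ] -> [-0.0044, -0.0028, 0.0001]
[ 0.5851 -0.0952  0.071 ] -> [-0.0044, -0.0138, 0.0001]
turn -0.0007
tcp bed [ 27.4 -27.2]
```

Request:
apply_moves(series=[{"xyz": [0,-0.004,0],"turn": 0,"hand": 0},{"xyz": [0,-0.007,0],"turn": 0,"hand": 0},{"xyz": [0,-0.009,0],"turn": 0,"hand": 0},{"xyz": [0,-0.011,0],"turn": 0,"hand": 0},{"xyz": [0,-0.012,0],"turn": 0,"hand": 0},{"xyz": [0,-0.013,0],"turn": 0,"hand": 0},{"xyz": [0,-0.014,0],"turn": 0,"hand": 0},{"xyz": [0,-0.015,0],"turn": 0,"hand": 0}])

```text
time: 37.75
tool_pos: [0.5851, -0.0938, 0.0665]
orientation: [0.02, 0.707, -0.017, 0.707]
ft_force: [0.9, 7.6, 2.3]
opening: 0.0304
```

Contact: 7.6 N along y, limited by grip slip. Release, lift and go for tube A.

Request:
apply_moves(series=[{"xyz": [0,0,0],"turn": 0,"hand": 0.42},{"xyz": [0,0,0],"turn": 0,"hand": 0.42},{"xyz": [0,0,0],"turn": 0,"hand": 0.42},{"xyz": [0,0.002,0],"turn": 0,"hand": 0.42},{"xyz": [-0.02,0.002,0],"turn": 0,"hand": 0.42},{"xyz": [-0.06,0.002,0],"turn": 0,"hand": 0.42},{"xyz": [-0.11,0.002,0],"turn": 0,"hand": 0.7},{"xyz": [-0.13,0.002,0],"turn": 0,"hand": 0.7},{"xyz": [-0.13,0.002,0],"turn": 0,"hand": 0.7}])

```text
time: 38.88
tool_pos: [0.5858, -0.0938, 0.1986]
orientation: [0.018, 0.706, -0.019, 0.708]
ft_force: [-0.3, 0.0, -0.1]
opening: 0.0605
```

```bash
cat > r6.py <<'E'
from h import *
plan([[.532,.368,.16]],np.radians(94.3))
b=imaging.grab_frame("side"); a=imaging.grab_frame("top")
for s in(b,a):
    for n in("blank_3_mid","blank_1_mid"):
        for d in nets.pinpoint(s,n): print(n,round(d["p"],2),np.round(d["xyz"],3),loc(d["xyz"]).round(0))
save(a,"pile3",(150,160,235,245),4); save(b,"bed3",(200,150,370,290),4)
E
python3 r6.py
```

```text
t 38.875 tcp [ 0.5858 -0.0938  0.1986] f [-0.3  0.  -0.1] open 0.0605 j6 -0.16
axes [[0.004, -0.001, -1.0], [0.053, 0.999, -0.001], [0.999, -0.053, 0.004]]
[0.532 0.368 0.16 ] -> [0.0381, 0.4583, -0.0783]
turn 1.4428
blank_3_mid 0.86 [ 0.581 -0.093  0.061] [ 24. -39.]
blank_1_mid 0.69 [0.492 0.323 0.026] [-87. 372.]
blank_1_mid 0.37 [0.245 0.302 0.001] [-334.  338.]
blank_3_mid 0.64 [ 0.584 -0.088  0.054] [ 26. -34.]
blank_1_mid 0.98 [0.49  0.326 0.028] [-90. 374.]
```

View pics/bed3.png

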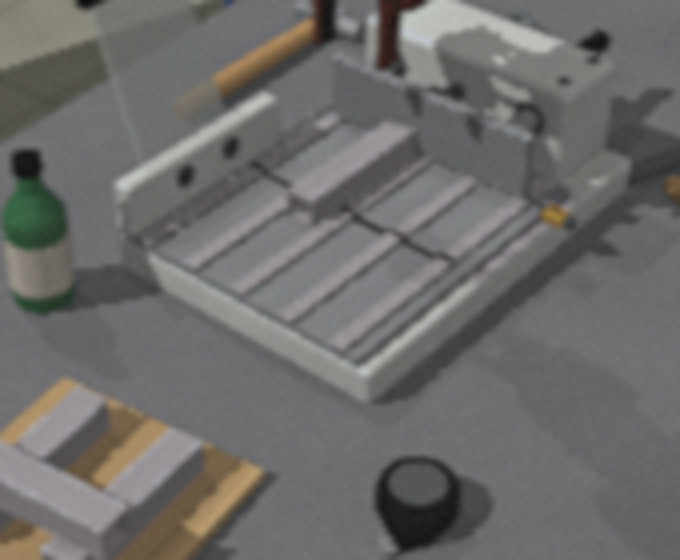

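Tube 1 lies in its lane with its end at the stop (crop pixel about (355,165)). Before I move, I'll check numerically that tube A has not shifted.

```bash
cat > r7.py <<'E'
from h import *
a=cv2.resize(cv2.imread("pics/pile1.png"),(85,85),interpolation=cv2.INTER_AREA).astype(int); b=cv2.resize(cv2.imread("pics/pile3.png"),(85,85),interpolation=cv2.INTER_AREA).astype(int); c=cv2.resize(cv2.imread("pics/pile2.png"),(85,85),interpolation=cv2.INTER_AREA).astype(int)
d=abs(a-b).mean(2); print((d>15).sum(0).tolist()); print((d>15).sum(1).tolist())
E
python3 r7.py
```

```text
[0, 0, 0, 0, 0, 0, 0, 0, 0, 0, 0, 0, 0, 0, 0, 0, 0, 0, 0, 0, 0, 0, 0, 0, 0, 0, 0, 0, 0, 0, 0, 0, 0, 0, 0, 0, 0, 0, 0, 0, 0, 0, 0, 28, 35, 34, 35, 34, 35, 35, 34, 34, 34, 33, 42, 48, 35, 39, 40, 41, 41, 39, 32, 29, 29, 24, 27, 29, 29, 30, 29, 36, 41, 33, 19, 11, 9, 15, 26, 15, 4, 0, 0, 0, 0]
[0, 0, 0, 0, 0, 0, 0, 0, 0, 8, 12, 13, 13, 13, 13, 13, 13, 16, 15, 8, 8, 10, 11, 11, 11, 10, 11, 10, 15, 15, 16, 17, 16, 17, 17, 18, 23, 34, 33, 33, 32, 32, 32, 32, 32, 32, 32, 32, 32, 24, 22, 20, 17, 16, 14, 13, 11, 11, 11, 16, 12, 11, 11, 0, 0, 0, 4, 19, 19, 19, 19, 19, 18, 10, 0, 4, 15, 15, 14, 14, 4, 0, 0, 0, 0]
```

Request:
apply_moves(series=[{"xyz": [0,0.045,-0.008],"turn": 0.14,"hand": 0.7},{"xyz": [0,0.095,-0.016],"turn": 0.29,"hand": 0.7},{"xyz": [0,0.145,-0.025],"turn": 0.44,"hand": 0.7},{"xyz": [0,0.195,-0.033],"turn": 0.59,"hand": 0.7},{"xyz": [0,0.245,-0.042],"turn": 0.74,"hand": 0.7},{"xyz": [0,0.295,-0.05],"turn": 0.9,"hand": 0.7},{"xyz": [0,0.345,-0.059],"turn": 1.05,"hand": 0.7},{"xyz": [0,0.395,-0.068],"turn": 1.2,"hand": 0.7},{"xyz": [0,0.44,-0.075],"turn": 1.35,"hand": 0.7},{"xyz": [0.03,0.459,-0.078],"turn": 1.443,"hand": 0.7},{"xyz": [0.07,0.459,-0.078],"turn": 1.443,"hand": 0.7},{"xyz": [0.07,0.459,-0.078],"turn": 1.443,"hand": 0.7},{"xyz": [0.07,0.459,-0.078],"turn": 1.443,"hand": 0.7},{"xyz": [0.07,0.459,-0.078],"turn": 1.443,"hand": 0.7}])

```text
time: 40.92
tool_pos: [0.5325, 0.369, 0.1292]
orientation: [0.482, 0.518, -0.48, 0.519]
ft_force: [0.0, -0.4, 0.6]
opening: 0.0612
```

```bash
cat > r8.py <<'E'
from h import *
plan([[.532,.368,.067],[.532,.368,.18]],np.radians(94.3))
E
python3 r8.py
```

```text
t 40.925 tcp [0.5325 0.369  0.1292] f [ 0.  -0.4  0.6] open 0.0612 j6 2.05
axes [[0.003, 0.002, -1.0], [0.997, 0.074, 0.003], [0.074, -0.997, -0.002]]
[0.532 0.368 0.067] -> [0.0622, -0.0007, 0.001]
[0.532 0.368 0.18 ] -> [-0.0508, -0.0004, 0.0008]
turn -0.0008
```

Request:
apply_moves(series=[{"xyz": [0.035,0,0.001],"turn": 0,"hand": 0.7},{"xyz": [0.055,0,0.001],"turn": 0,"hand": 0.7},{"xyz": [0.062,0,0.001],"turn": 0,"hand": 0.7},{"xyz": [0.062,0,0.001],"turn": 0,"hand": 0.7},{"xyz": [0.062,0,0.001],"turn": 0,"hand": 0},{"xyz": [0.062,0,0.001],"turn": 0,"hand": 0},{"xyz": [0.062,0,0.001],"turn": 0,"hand": 0},{"xyz": [0.062,0,0.001],"turn": 0,"hand": 0},{"xyz": [0.062,0,0.001],"turn": 0,"hand": 0},{"xyz": [0.045,0,0.001],"turn": 0,"hand": 0},{"xyz": [0.01,0,0.001],"turn": 0,"hand": 0},{"xyz": [-0.03,0,0.001],"turn": 0,"hand": 0},{"xyz": [-0.051,0,0.001],"turn": 0,"hand": 0},{"xyz": [-0.051,0,0.001],"turn": 0,"hand": 0}], force=30)

```text
time: 42.68
tool_pos: [0.5323, 0.3682, 0.1799]
orientation: [0.482, 0.518, -0.48, 0.519]
ft_force: [-1.3, 0.1, -0.3]
opening: 0.0301
```

```bash
cat > r9.py <<'E'
from h import *
import sys
L=float(sys.argv[1]); y=float(sys.argv[2])
plan([bed(L,y,110),bed(L,y,67)],G[2])
E
python3 r9.py -27.5 30
```

```text
t 42.675 tcp [0.5323 0.3682 0.1799] f [-1.3  0.1 -0.3] open 0.0301 j6 2.05
axes [[0.003, 0.002, -1.0], [0.997, 0.075, 0.004], [0.075, -0.997, -0.002]]
[ 0.5339 -0.0214  0.11  ] -> [0.0691, -0.0277, 0.3888]
[ 0.5339 -0.0214  0.067 ] -> [0.1121, -0.0278, 0.3889]
turn -1.4432
```

Request:
apply_moves(series=[{"xyz": [0,-0.003,0.04],"turn": -0.15,"hand": 0},{"xyz": [0,-0.006,0.08],"turn": -0.3,"hand": 0},{"xyz": [0,-0.009,0.12],"turn": -0.45,"hand": 0},{"xyz": [0,-0.012,0.16],"turn": -0.6,"hand": 0},{"xyz": [0,-0.015,0.205],"turn": -0.75,"hand": 0},{"xyz": [0,-0.018,0.25],"turn": -0.9,"hand": 0},{"xyz": [0,-0.021,0.295],"turn": -1.05,"hand": 0},{"xyz": [0,-0.024,0.34],"turn": -1.2,"hand": 0},{"xyz": [0,-0.027,0.375],"turn": -1.35,"hand": 0},{"xyz": [0.02,-0.028,0.389],"turn": -1.443,"hand": 0},{"xyz": [0.05,-0.028,0.389],"turn": -1.443,"hand": 0},{"xyz": [0.069,-0.028,0.389],"turn": -1.443,"hand": 0},{"xyz": [0.069,-0.028,0.389],"turn": -1.443,"hand": 0},{"xyz": [0.09,-0.028,0.389],"turn": -1.443,"hand": 0},{"xyz": [0.102,-0.028,0.389],"turn": -1.443,"hand": 0},{"xyz": [0.107,-0.028,0.389],"turn": -1.443,"hand": 0},{"xyz": [0.109,-0.028,0.389],"turn": -1.443,"hand": 0},{"xyz": [0.109,-0.028,0.389],"turn": -1.443,"hand": 0}])

```text
time: 44.92
tool_pos: [0.533, -0.0222, 0.0691]
orientation: [0.019, 0.707, -0.019, 0.707]
ft_force: [-0.4, -0.5, -0.8]
opening: 0.0295
```

```bash
python3 r5.py -27.5
```

```text
t 44.925 tcp [ 0.533  -0.0222  0.0691] f [-0.4 -0.5 -0.8] open 0.0295 j6 -0.05
axes [[0.001, -0.0, -1.0], [0.053, 0.999, -0.0], [0.999, -0.053, 0.001]]
[ 0.5339 -0.0214  0.071 ] -> [-0.0019, 0.0008, 0.0009]
[ 0.5308 -0.0813  0.071 ] -> [-0.0019, -0.0592, 0.0009]
[ 0.5302 -0.0923  0.071 ] -> [-0.0019, -0.0702, 0.0009]
turn -0.0001
tcp bed [-28.4  29.2]
```

Request:
apply_moves(series=[{"xyz": [0.0015,0,0],"turn": 0,"hand": 0},{"xyz": [0.0025,0,0.0005],"turn": 0,"hand": 0.42},{"xyz": [0.0025,0,0.0005],"turn": 0,"hand": 0.42},{"xyz": [0.0025,0,0.0005],"turn": 0,"hand": 0.42},{"xyz": [0.0025,0,0.0005],"turn": 0,"hand": 0},{"xyz": [0.0025,0,0.0005],"turn": 0,"hand": 0},{"xyz": [0.0025,0,0.0005],"turn": 0,"hand": 0},{"xyz": [0.0025,0,0.0005],"turn": 0,"hand": 0},{"xyz": [0.0025,-0.005,0.0005],"turn": 0,"hand": 0},{"xyz": [0.0025,-0.015,0.0005],"turn": 0,"hand": 0},{"xyz": [0.0025,-0.025,0.0005],"turn": 0,"hand": 0},{"xyz": [0.0025,-0.035,0.0005],"turn": 0,"hand": 0},{"xyz": [0.0025,-0.045,0.0005],"turn": 0,"hand": 0},{"xyz": [0.0025,-0.053,0.0005],"turn": 0,"hand": 0},{"xyz": [0.0025,-0.058,0.0005],"turn": 0,"hand": 0},{"xyz": [0.0025,-0.061,0.0005],"turn": 0,"hand": 0},{"xyz": [0.0025,-0.063,0.0005],"turn": 0,"hand": 0}], force=6)

```text
time: 47.05
tool_pos: [0.5299, -0.0851, 0.0661]
orientation: [0.019, 0.707, -0.019, 0.707]
ft_force: [-0.8, 0.4, 0.1]
opening: 0.0301
```

Request:
apply_moves(series=[{"xyz": [0,-0.001,0],"turn": 0,"hand": 0},{"xyz": [0,-0.002,0],"turn": 0,"hand": 0},{"xyz": [0,-0.003,0],"turn": 0,"hand": 0},{"xyz": [0,-0.004,0],"turn": 0,"hand": 0},{"xyz": [0,-0.005,0],"turn": 0,"hand": 0},{"xyz": [0,-0.006,0],"turn": 0,"hand": 0},{"xyz": [0,-0.007,0],"turn": 0,"hand": 0}])

```text
time: 47.92
tool_pos: [0.5296, -0.09, 0.0659]
orientation: [0.02, 0.707, -0.017, 0.707]
ft_force: [1.1, 8.0, 0.5]
opening: 0.0299
```

Contact at 8 N. Release, lift, and check the lower pair.

Request:
apply_moves(series=[{"xyz": [0,-0.007,0],"turn": 0,"hand": 0.42},{"xyz": [0,-0.005,0],"turn": 0,"hand": 0.42},{"xyz": [0,-0.005,0],"turn": 0,"hand": 0.42},{"xyz": [-0.02,-0.005,0],"turn": 0,"hand": 0.42},{"xyz": [-0.06,-0.005,0],"turn": 0,"hand": 0.42},{"xyz": [-0.11,-0.005,0],"turn": 0,"hand": 0.7},{"xyz": [-0.13,-0.005,0],"turn": 0,"hand": 0.7},{"xyz": [-0.13,-0.005,0],"turn": 0,"hand": 0.7}])

```text
time: 48.92
tool_pos: [0.53, -0.0973, 0.1982]
orientation: [0.018, 0.706, -0.019, 0.708]
ft_force: [0.2, -0.1, -0.6]
opening: 0.0607
```

```bash
cat > s.py <<'E'
from h import *
b=imaging.grab_frame("side"); a=imaging.grab_frame("top")
for s in(b,a):
    for d in nets.pinpoint(s,"blank_1_mid"): print(round(d["p"],2),np.round(d["xyz"],3),loc(d["xyz"]).round(0))
save(a,"pile4",(150,160,235,245),6)
# tube top faces: light pixels in pile
h=cv2.cvtColor(a["color"],cv2.COLOR_RGB2HSV); m=np.zeros(h.shape[:2],np.uint8); m[160:245,150:235]=((h[...,1]<45)&(h[...,2]>120))[160:245,150:235]
n,l,st,c=cv2.connectedComponentsWithStats(m)
for i in range(1,n):
    if st[i,4]>150:
        v,u=np.nonzero(l==i); pts=np.array([unproj(a,x,y,.042)[:2] for x,y in zip(u,v)]); r=cv2.minAreaRect((pts*1e3).astype(np.float32)); print(st[i,4],np.round(r[0],1),np.round(r[1],1),r[2])
plan([])
E
python3 s.py
```

```text
0.76 [0.492 0.325 0.022] [-87. 373.]
0.61 [ 0.526 -0.083  0.06 ] [-32. -32.]
0.57 [0.492 0.33  0.028] [-88. 379.]
348 [627.2 283. ] [153.7  48.5] 88.3985366821289
543 [577.8 330.8] [ 31.6 152. ] 4.381295680999756
561 [489.3 321.8] [ 30.6 151.1] 3.1182701587677
t 49.125 tcp [ 0.5284 -0.0969  0.1936] f [ 0.1  0.1 -0.4] open 0.0614 j6 -0.19
axes [[-0.004, 0.001, -1.0], [0.053, 0.999, 0.001], [0.999, -0.053, -0.004]]
```

View pics/pile4.png

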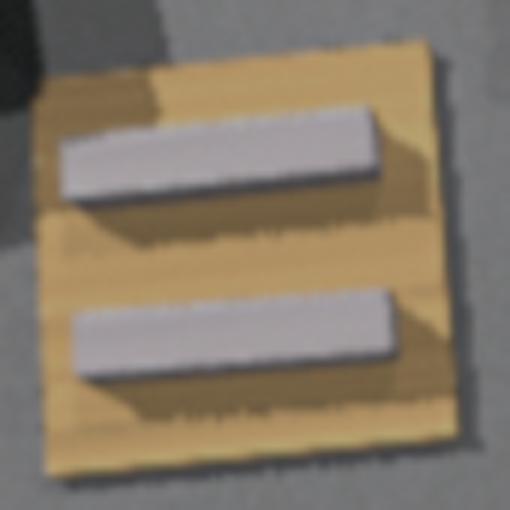

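Both lower tubes are undisturbed, at (.578,.331) with the jaw at 4.4° and (.489,.322) at 3.1°. Tube C goes to the far lane, gripped near its rear end so the gripper body stays clear of the hood.

```bash
cat > r8.py <<'E'
from h import *
plan([[.574,.386,.19],[.574,.386,.037]],np.radians(4.4))
E
python3 r8.py
```

```text
t 49.125 tcp [ 0.5284 -0.0969  0.1936] f [ 0.1  0.1 -0.4] open 0.0614 j6 -0.19
axes [[-0.004, 0.001, -1.0], [0.053, 0.999, 0.001], [0.999, -0.053, -0.004]]
[0.574 0.386 0.19 ] -> [0.0038, 0.4846, 0.02]
[0.574 0.386 0.037] -> [0.1568, 0.4845, 0.0205]
turn -0.1298
```

Request:
apply_moves(series=[{"xyz": [0.004,0.055,0.002],"turn": -0.02,"hand": 0.7},{"xyz": [0.004,0.11,0.004],"turn": -0.04,"hand": 0.7},{"xyz": [0.004,0.165,0.007],"turn": -0.06,"hand": 0.7},{"xyz": [0.004,0.22,0.009],"turn": -0.08,"hand": 0.7},{"xyz": [0.004,0.275,0.011],"turn": -0.1,"hand": 0.7},{"xyz": [0.004,0.33,0.013],"turn": -0.12,"hand": 0.7},{"xyz": [0.004,0.385,0.016],"turn": -0.13,"hand": 0.7},{"xyz": [0.004,0.44,0.018],"turn": -0.13,"hand": 0.7},{"xyz": [0.02,0.4845,0.02],"turn": -0.13,"hand": 0.7},{"xyz": [0.06,0.4845,0.02],"turn": -0.13,"hand": 0.7},{"xyz": [0.09,0.4845,0.02],"turn": -0.13,"hand": 0.7},{"xyz": [0.09,0.4845,0.02],"turn": -0.13,"hand": 0.7},{"xyz": [0.09,0.4845,0.02],"turn": -0.13,"hand": 0.7}])

```text
time: 50.75
tool_pos: [0.575, 0.3856, 0.1066]
orientation: [-0.027, 0.707, 0.027, 0.707]
ft_force: [0.2, -0.3, 0.1]
opening: 0.0613
```

```bash
python3 r8.py
```

```text
t 50.75 tcp [0.575  0.3856 0.1066] f [ 0.2 -0.3  0.1] open 0.0613 j6 0.46
axes [[0.0, 0.0, -1.0], [-0.077, 0.997, 0.0], [0.997, 0.077, 0.0]]
[0.574 0.386 0.19 ] -> [-0.0834, 0.0005, -0.0009]
[0.574 0.386 0.037] -> [0.0696, 0.0005, -0.001]
turn 0.0
```

Request:
apply_moves(series=[{"xyz": [0.04,0,-0.001],"turn": 0,"hand": 0.7},{"xyz": [0.062,0,-0.001],"turn": 0,"hand": 0.7},{"xyz": [0.07,0,-0.001],"turn": 0,"hand": 0.7},{"xyz": [0.07,0,-0.001],"turn": 0,"hand": 0.7},{"xyz": [0.07,0,-0.001],"turn": 0,"hand": 0},{"xyz": [0.07,0,-0.001],"turn": 0,"hand": 0},{"xyz": [0.07,0,-0.001],"turn": 0,"hand": 0},{"xyz": [0.07,0,-0.001],"turn": 0,"hand": 0},{"xyz": [0.07,0,-0.001],"turn": 0,"hand": 0},{"xyz": [0.055,0,-0.001],"turn": 0,"hand": 0},{"xyz": [0.02,0,-0.001],"turn": 0,"hand": 0},{"xyz": [-0.03,0,-0.001],"turn": 0,"hand": 0},{"xyz": [-0.08,0,-0.001],"turn": 0,"hand": 0},{"xyz": [-0.08,0,-0.001],"turn": 0,"hand": 0},{"xyz": [-0.08,0,-0.001],"turn": 0,"hand": 0}], force=45)

```text
time: 52.62
tool_pos: [0.5737, 0.3855, 0.1857]
orientation: [-0.027, 0.707, 0.027, 0.706]
ft_force: [-0.0, 0.1, -1.5]
opening: 0.0297
```

```bash
python3 r9.py 80 136
python3 - <<'E'
from h import *
b=imaging.grab_frame("side"); save(b,"carry",(170,130,330,250),4); rep(b,["blank_1_mid"])
E
```

```text
t 52.625 tcp [0.5737 0.3855 0.1857] f [-0.   0.1 -1.5] open 0.0297 j6 0.47
axes [[-0.0, -0.0, -1.0], [-0.077, 0.997, -0.0], [0.997, 0.077, -0.0]]
[0.6469 0.0788 0.11  ] -> [0.0758, -0.3114, 0.0494]
[0.6469 0.0788 0.067 ] -> [0.1188, -0.3114, 0.0494]
turn 0.1299
blank_1_mid 0.85 [0.4939 0.3225 0.0247] [231 276]
```

View pics/carry.png

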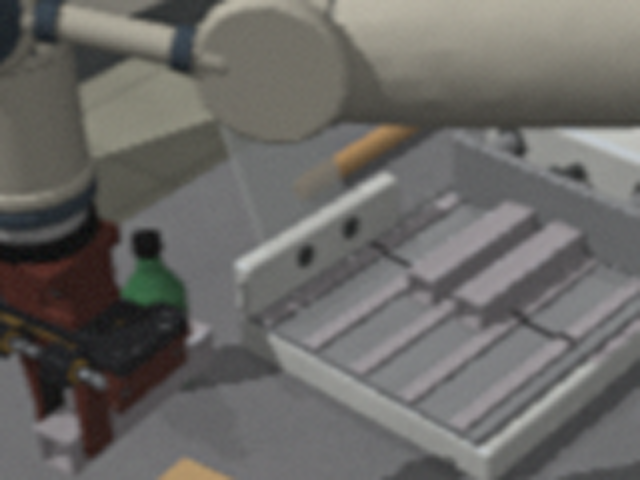

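The tube is held level: its ends show at (60,440) and (200,335), and the first two tubes lie at the stop. Moving to the far lane.

Request:
apply_moves(series=[{"xyz": [0,-0.035,0.005],"turn": 0.015,"hand": 0},{"xyz": [0,-0.075,0.012],"turn": 0.03,"hand": 0},{"xyz": [0,-0.12,0.019],"turn": 0.05,"hand": 0},{"xyz": [0,-0.165,0.026],"turn": 0.07,"hand": 0},{"xyz": [0,-0.21,0.033],"turn": 0.09,"hand": 0},{"xyz": [0,-0.255,0.04],"turn": 0.11,"hand": 0},{"xyz": [0,-0.29,0.046],"turn": 0.13,"hand": 0},{"xyz": [0.01,-0.3114,0.0494],"turn": 0.13,"hand": 0},{"xyz": [0.04,-0.3114,0.0494],"turn": 0.13,"hand": 0},{"xyz": [0.07,-0.3114,0.0494],"turn": 0.13,"hand": 0},{"xyz": [0.09,-0.3114,0.0494],"turn": 0.13,"hand": 0},{"xyz": [0.09,-0.3114,0.0494],"turn": 0.13,"hand": 0},{"xyz": [0.09,-0.3114,0.0494],"turn": 0.13,"hand": 0}])

```text
time: 54.35
tool_pos: [0.6475, 0.0792, 0.0971]
orientation: [0.019, 0.706, -0.018, 0.707]
ft_force: [0.1, 0.1, -0.5]
opening: 0.0297
```

```bash
python3 r9.py 81 136
python3 - <<'E'
from h import *
b=imaging.grab_frame("side"); a=imaging.grab_frame("top")
for s in(b,a):
    for d in nets.pinpoint(s,"blank_1_mid"): print(round(d["p"],2),np.round(d["xyz"],3),loc(d["xyz"]).round(0))
E
```

```text
t 54.35 tcp [0.6475 0.0792 0.0971] f [ 0.1  0.1 -0.5] open 0.0297 j6 0.12
axes [[0.001, 0.0, -1.0], [0.052, 0.999, 0.0], [0.999, -0.052, 0.001]]
[0.6479 0.0787 0.11  ] -> [-0.0129, -0.0005, 0.0004]
[0.6479 0.0787 0.067 ] -> [0.0301, -0.0005, 0.0004]
turn 0.0004
0.98 [0.489 0.323 0.025] [-91. 372.]
0.6 [ 0.506 -0.384  0.078] [ -36. -333.]
0.58 [0.49  0.326 0.026] [-89. 375.]
```

Request:
apply_moves(series=[{"xyz": [0.012,0,0],"turn": 0,"hand": 0},{"xyz": [0.021,0,0],"turn": 0,"hand": 0},{"xyz": [0.026,0,0],"turn": 0,"hand": 0},{"xyz": [0.028,0,0],"turn": 0,"hand": 0},{"xyz": [0.028,0,0],"turn": 0,"hand": 0}])

```text
time: 55.18
tool_pos: [0.6471, 0.0788, 0.0695]
orientation: [0.019, 0.707, -0.019, 0.707]
ft_force: [-3.1, 0.1, 4.6]
opening: 0.0295
```

Request:
apply_moves(series=[{"xyz": [-0.0005,0,0],"turn": 0,"hand": 0.42},{"xyz": [-0.0005,0,0],"turn": 0,"hand": 0.42},{"xyz": [-0.0005,0,0],"turn": 0,"hand": 0.42},{"xyz": [-0.02,0,0],"turn": 0,"hand": 0.42},{"xyz": [-0.06,0,0],"turn": 0,"hand": 0.42},{"xyz": [-0.11,0,0],"turn": 0,"hand": 0.2},{"xyz": [-0.13,0,0],"turn": 0,"hand": 0},{"xyz": [-0.13,0,0],"turn": 0,"hand": 0},{"xyz": [-0.13,0,0],"turn": 0,"hand": 0}])

```text
time: 56.3
tool_pos: [0.6464, 0.0789, 0.1955]
orientation: [0.019, 0.708, -0.019, 0.706]
ft_force: [-0.7, -0.4, -1.1]
opening: 0.0016
```

```bash
cat > u.py <<'E'
from h import *
b=imaging.grab_frame("side"); a=imaging.grab_frame("top")
for s in(b,a):
    for n in("blank_1_mid","blank_3_mid"):
        for d in nets.pinpoint(s,n): print(n,round(d["p"],2),np.round(d["xyz"],3),loc(d["xyz"]).round(0))
plan([bed(82,185,200),bed(82,185,74)],G[2]+np.pi/2)
E
python3 u.py
```

```text
blank_1_mid 0.85 [0.493 0.323 0.026] [-86. 372.]
blank_3_mid 0.55 [ 0.584 -0.092  0.062] [ 26. -37.]
blank_1_mid 0.62 [0.491 0.325 0.026] [-88. 374.]
blank_3_mid 0.66 [ 0.586 -0.091  0.058] [ 28. -37.]
t 56.6 tcp [0.6468 0.0789 0.1968] f [ 0.6 -0.2 -0.1] open 0.0003 j6 0.12
axes [[-0.002, -0.0, -1.0], [0.053, 0.999, -0.0], [0.999, -0.053, -0.002]]
[0.6515 0.1276 0.2   ] -> [-0.0032, 0.0489, 0.0021]
[0.6515 0.1276 0.074 ] -> [0.1228, 0.0489, 0.0023]
turn 1.5707
```

Request:
apply_moves(series=[{"xyz": [0,0.01,0],"turn": 0.17,"hand": 0},{"xyz": [0,0.02,0],"turn": 0.34,"hand": 0},{"xyz": [0,0.03,0.001],"turn": 0.51,"hand": 0},{"xyz": [0,0.04,0.002],"turn": 0.68,"hand": 0},{"xyz": [0,0.049,0.002],"turn": 0.85,"hand": 0},{"xyz": [0,0.049,0.002],"turn": 1.02,"hand": 0},{"xyz": [0,0.049,0.002],"turn": 1.19,"hand": 0},{"xyz": [0,0.049,0.002],"turn": 1.36,"hand": 0},{"xyz": [0,0.049,0.002],"turn": 1.53,"hand": 0},{"xyz": [0.03,0.049,0.002],"turn": 1.571,"hand": 0},{"xyz": [0.07,0.049,0.002],"turn": 1.571,"hand": 0},{"xyz": [0.11,0.049,0.002],"turn": 1.571,"hand": 0},{"xyz": [0.123,0.049,0.002],"turn": 1.571,"hand": 0},{"xyz": [0.123,0.049,0.002],"turn": 1.571,"hand": 0},{"xyz": [0.123,0.049,0.002],"turn": 1.571,"hand": 0}])

```text
time: 58.48
tool_pos: [0.6528, 0.1279, 0.0775]
orientation: [0.514, 0.486, -0.512, 0.487]
ft_force: [0.6, 0.3, 0.3]
opening: 0.0009
```

```bash
cat > w.py <<'E'
from h import *
plan([bed(82,160,74),bed(82,70,74),bed(82,53,74)],G[2]+np.pi/2); print(loc(status.sense()["tool_pos"]))
E
python3 w.py
```

```text
t 58.475 tcp [0.6528 0.1279 0.0775] f [0.6 0.3 0.3] open 0.0009 j6 1.77
axes [[0.003, 0.001, -1.0], [0.999, -0.053, 0.003], [-0.053, -0.999, -0.001]]
[0.6501 0.1026 0.074 ] -> [0.0035, -0.0013, 0.0254]
[0.6454 0.0128 0.074 ] -> [0.0035, -0.0013, 0.1154]
[ 0.6445 -0.0042  0.074 ] -> [0.0034, -0.0013, 0.1324]
turn -0.0003
[ 83.28538056 185.38180596]
```

Request:
apply_moves(series=[{"xyz": [0.003,-0.001,0.006],"turn": 0,"hand": 0},{"xyz": [0.003,-0.001,0.012],"turn": 0,"hand": 0},{"xyz": [0.003,-0.001,0.017],"turn": 0,"hand": 0},{"xyz": [0.003,-0.001,0.022],"turn": 0,"hand": 0},{"xyz": [0.003,-0.001,0.028],"turn": 0,"hand": 0},{"xyz": [0.003,-0.001,0.035],"turn": 0,"hand": 0},{"xyz": [0.003,-0.001,0.042],"turn": 0,"hand": 0},{"xyz": [0.003,-0.001,0.05],"turn": 0,"hand": 0},{"xyz": [0.003,-0.001,0.058],"turn": 0,"hand": 0},{"xyz": [0.003,-0.001,0.066],"turn": 0,"hand": 0},{"xyz": [0.003,-0.001,0.074],"turn": 0,"hand": 0},{"xyz": [0.003,-0.001,0.082],"turn": 0,"hand": 0},{"xyz": [0.003,-0.001,0.09],"turn": 0,"hand": 0},{"xyz": [0.003,-0.001,0.097],"turn": 0,"hand": 0},{"xyz": [0.003,-0.001,0.103],"turn": 0,"hand": 0},{"xyz": [0.003,-0.001,0.108],"turn": 0,"hand": 0},{"xyz": [0.003,-0.001,0.112],"turn": 0,"hand": 0},{"xyz": [0.003,-0.001,0.115],"turn": 0,"hand": 0},{"xyz": [0.003,-0.001,0.115],"turn": 0,"hand": 0}])

```text
time: 60.85
tool_pos: [0.6445, 0.0127, 0.0719]
orientation: [-0.513, -0.486, 0.513, -0.486]
ft_force: [-0.5, 0.5, 0.4]
opening: 0.0005
```

```bash
python3 w.py
python3 - <<'E'
from h import *
b=imaging.grab_frame("side"); a=imaging.grab_frame("top")
for s in(b,a):
    for n in("blank_3_mid",):
        for d in nets.pinpoint(s,n): print(n,round(d["p"],2),loc(d["xyz"]).round(0))
save(b,"push",(210,140,340,235),5)
E
```

```text
t 60.85 tcp [0.6445 0.0127 0.0719] f [-0.5  0.5  0.4] open 0.0005 j6 1.59
axes [[-0.0, -0.0, -1.0], [0.999, -0.053, -0.0], [-0.053, -0.999, 0.0]]
[0.6501 0.1026 0.074 ] -> [-0.0021, 0.0009, -0.0902]
[0.6454 0.0128 0.074 ] -> [-0.0021, 0.0009, -0.0002]
[ 0.6445 -0.0042  0.074 ] -> [-0.0021, 0.0009, 0.0168]
turn -0.0006
[81.083389   69.83642111]
blank_3_mid 0.76 [ 21. -38.]
blank_3_mid 0.64 [ 27. -34.]
```

View pics/push.png

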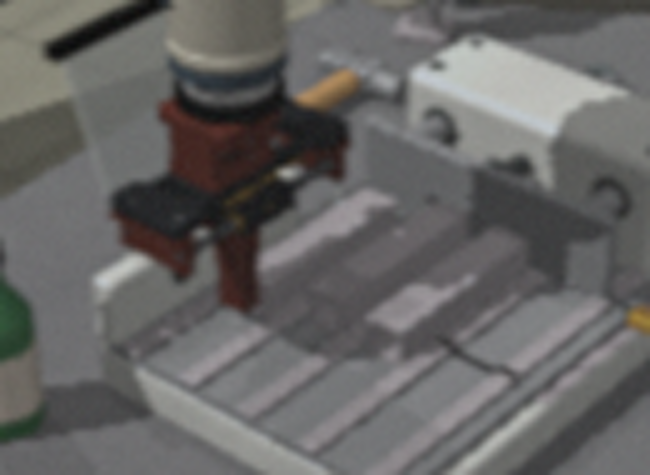

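The pushed tube lies ahead of the finger (at (240,290)). Continuing slowly.

Request:
apply_moves(series=[{"xyz": [0,0,0.004],"turn": 0,"hand": 0},{"xyz": [0,0,0.008],"turn": 0,"hand": 0},{"xyz": [0,0,0.011],"turn": 0,"hand": 0},{"xyz": [0,0,0.013],"turn": 0,"hand": 0},{"xyz": [0,0,0.015],"turn": 0,"hand": 0},{"xyz": [0,0,0.016],"turn": 0,"hand": 0},{"xyz": [0,0,0.016],"turn": 0,"hand": 0}])

```text
time: 61.92
tool_pos: [0.6437, -0.0031, 0.072]
orientation: [-0.513, -0.486, 0.513, -0.487]
ft_force: [0.1, -0.4, -0.0]
opening: 0.0008
```

Request:
apply_moves(series=[{"xyz": [0,0,0.001],"turn": 0,"hand": 0},{"xyz": [0,0,0.0015],"turn": 0,"hand": 0},{"xyz": [0,0,0.002],"turn": 0,"hand": 0},{"xyz": [0,0,0.002],"turn": 0,"hand": 0}])

```text
time: 62.42
tool_pos: [0.6436, -0.005, 0.0721]
orientation: [0.513, 0.487, -0.513, 0.487]
ft_force: [0.4, -0.3, 0.2]
opening: 0.0001
```

Request:
apply_moves(series=[{"xyz": [0,0,0.001],"turn": 0,"hand": 0},{"xyz": [0,0,0.0015],"turn": 0,"hand": 0},{"xyz": [0,0,0.002],"turn": 0,"hand": 0},{"xyz": [0,0,0.002],"turn": 0,"hand": 0}])

```text
time: 62.92
tool_pos: [0.6435, -0.0071, 0.0721]
orientation: [0.513, 0.486, -0.513, 0.487]
ft_force: [1.1, 0.9, 0.8]
opening: 0.0006
```

Request:
apply_moves(series=[{"xyz": [0,0,0.001],"turn": 0,"hand": 0},{"xyz": [0,0,0.0015],"turn": 0,"hand": 0},{"xyz": [0,0,0.0015],"turn": 0,"hand": 0}])

```text
time: 63.3
tool_pos: [0.6434, -0.0086, 0.072]
orientation: [-0.513, -0.486, 0.513, -0.487]
ft_force: [-0.3, 0.5, -0.1]
opening: 0.0005
```

Request:
apply_moves(series=[{"xyz": [0,0,0.001],"turn": 0,"hand": 0},{"xyz": [0,0,0.002],"turn": 0,"hand": 0},{"xyz": [0,0,0.002],"turn": 0,"hand": 0}])

```text
time: 63.68
tool_pos: [0.6434, -0.0088, 0.0721]
orientation: [0.514, 0.487, -0.512, 0.486]
ft_force: [0.9, 5.7, 0.4]
opening: 0.0007
```

Request:
apply_moves(series=[{"xyz": [0,0,0.001],"turn": 0,"hand": 0},{"xyz": [0,0,0.0015],"turn": 0,"hand": 0},{"xyz": [0,0,0.0015],"turn": 0,"hand": 0}])

```text
time: 64.05
tool_pos: [0.6435, -0.0089, 0.0721]
orientation: [0.514, 0.488, -0.511, 0.486]
ft_force: [1.4, 11.2, 0.1]
opening: 0.0
```

Contact at 11 N. Retreat.

Request:
apply_moves(series=[{"xyz": [0,0,-0.01],"turn": 0,"hand": 0},{"xyz": [0,0,-0.025],"turn": 0,"hand": 0},{"xyz": [-0.03,0,-0.03],"turn": 0,"hand": 0},{"xyz": [-0.08,0,-0.03],"turn": 0,"hand": 0},{"xyz": [-0.12,0,-0.03],"turn": 0,"hand": 0.3},{"xyz": [-0.12,0,-0.03],"turn": 0,"hand": 0.7},{"xyz": [-0.12,0,-0.03],"turn": 0,"hand": 0.7}])

```text
time: 64.92
tool_pos: [0.6445, 0.0182, 0.1909]
orientation: [-0.513, -0.487, 0.513, -0.486]
ft_force: [-0.5, -0.4, -0.7]
opening: 0.0266
```

```bash
cat > x.py <<'E'
from h import *
b=imaging.grab_frame("side"); a=imaging.grab_frame("top")
for s in(b,a):
    for n in("blank_1_mid",):
        for d in nets.pinpoint(s,n): print(n,round(d["p"],2),np.round(d["xyz"],3),loc(d["xyz"]).round(0))
plan([[.489,.322,.19],[.489,.322,.037]],np.radians(3.1))
E
python3 x.py
```

```text
blank_1_mid 0.85 [0.49  0.322 0.025] [-90. 371.]
t 65.125 tcp [0.6441 0.018  0.1898] f [-0.5 -0.   0.7] open 0.0433 j6 1.6
axes [[-0.003, -0.0, -1.0], [0.999, -0.053, -0.003], [-0.053, -0.999, 0.0]]
[0.489 0.322 0.19 ] -> [0.0003, -0.1711, -0.2953]
[0.489 0.322 0.037] -> [0.1533, -0.1706, -0.2953]
turn 1.4634
```

Request:
apply_moves(series=[{"xyz": [0,-0.015,-0.025],"turn": -0.16,"hand": 0.7},{"xyz": [0,-0.03,-0.05],"turn": -0.32,"hand": 0.7},{"xyz": [0,-0.045,-0.078],"turn": -0.48,"hand": 0.7},{"xyz": [0,-0.06,-0.106],"turn": -0.64,"hand": 0.7},{"xyz": [0,-0.078,-0.135],"turn": -0.8,"hand": 0.7},{"xyz": [0,-0.095,-0.163],"turn": -0.96,"hand": 0.7},{"xyz": [0,-0.112,-0.192],"turn": -1.12,"hand": 0.7},{"xyz": [0,-0.128,-0.22],"turn": -1.28,"hand": 0.7},{"xyz": [0,-0.143,-0.248],"turn": -1.44,"hand": 0.7},{"xyz": [0,-0.16,-0.275],"turn": -1.6,"hand": 0.7},{"xyz": [0.03,-0.171,-0.295],"turn": -1.678,"hand": 0.7},{"xyz": [0.07,-0.171,-0.295],"turn": -1.678,"hand": 0.7},{"xyz": [0.085,-0.171,-0.295],"turn": -1.678,"hand": 0.7},{"xyz": [0.085,-0.171,-0.295],"turn": -1.678,"hand": 0.7},{"xyz": [0.085,-0.171,-0.295],"turn": -1.678,"hand": 0.7}])

```text
time: 67.0
tool_pos: [0.4906, 0.3217, 0.1088]
orientation: [-0.018, 0.706, 0.019, 0.708]
ft_force: [0.5, 0.1, 0.5]
opening: 0.0615
```

```bash
python3 x.py
```

```text
blank_1_mid 0.66 [0.494 0.322 0.025] [-86. 371.]
blank_1_mid 0.68 [ 0.639 -0.099  0.059] [ 81. -42.]
blank_1_mid 0.54 [ 0.565 -0.053  0.045] [ 5. -0.]
blank_1_mid 0.43 [0.491 0.324 0.026] [-89. 373.]
blank_1_mid 0.16 [ 0.586 -0.09   0.055] [ 29. -36.]
t 67.2 tcp [0.4904 0.3218 0.1085] f [ 0.6  0.9 -0. ] open 0.0612 j6 0.47
axes [[0.002, 0.001, -1.0], [-0.054, 0.999, 0.001], [0.999, 0.054, 0.002]]
[0.489 0.322 0.19 ] -> [-0.0815, 0.0003, -0.0012]
[0.489 0.322 0.037] -> [0.0715, 0.0002, -0.0016]
turn -0.0004
```

Request:
apply_moves(series=[{"xyz": [0.04,0,-0.001],"turn": 0,"hand": 0.7},{"xyz": [0.063,0,-0.001],"turn": 0,"hand": 0.7},{"xyz": [0.0715,0,-0.001],"turn": 0,"hand": 0.7},{"xyz": [0.0715,0,-0.001],"turn": 0,"hand": 0.7},{"xyz": [0.0715,0,-0.001],"turn": 0,"hand": 0},{"xyz": [0.0715,0,-0.001],"turn": 0,"hand": 0},{"xyz": [0.0715,0,-0.001],"turn": 0,"hand": 0},{"xyz": [0.0715,0,-0.001],"turn": 0,"hand": 0},{"xyz": [0.0715,0,-0.001],"turn": 0,"hand": 0},{"xyz": [0.055,0,-0.001],"turn": 0,"hand": 0},{"xyz": [0.02,0,-0.001],"turn": 0,"hand": 0},{"xyz": [-0.03,0,-0.001],"turn": 0,"hand": 0},{"xyz": [-0.08,0,-0.001],"turn": 0,"hand": 0},{"xyz": [-0.08,0,-0.001],"turn": 0,"hand": 0},{"xyz": [-0.08,0,-0.001],"turn": 0,"hand": 0}], force=35)

```text
time: 69.08
tool_pos: [0.4885, 0.3214, 0.1868]
orientation: [-0.019, 0.707, 0.019, 0.707]
ft_force: [-0.1, 0.7, -1.5]
opening: 0.0301
```

```bash
python3 r9.py -82.5 30
```

```text
t 69.075 tcp [0.4885 0.3214 0.1868] f [-0.1  0.7 -1.5] open 0.0301 j6 0.47
axes [[-0.0, -0.0, -1.0], [-0.054, 0.999, -0.0], [0.999, 0.054, -0.0]]
[ 0.479  -0.0185  0.11  ] -> [0.0769, -0.3389, -0.0278]
[ 0.479  -0.0185  0.067 ] -> [0.1199, -0.3389, -0.0278]
turn 0.1069
```

Request:
apply_moves(series=[{"xyz": [0,-0.035,-0.003],"turn": 0.01,"hand": 0},{"xyz": [0,-0.08,-0.006],"turn": 0.02,"hand": 0},{"xyz": [0,-0.125,-0.01],"turn": 0.04,"hand": 0},{"xyz": [0,-0.17,-0.014],"turn": 0.05,"hand": 0},{"xyz": [0,-0.215,-0.018],"turn": 0.07,"hand": 0},{"xyz": [0,-0.26,-0.021],"turn": 0.08,"hand": 0},{"xyz": [0,-0.3,-0.025],"turn": 0.1,"hand": 0},{"xyz": [0,-0.33,-0.028],"turn": 0.107,"hand": 0},{"xyz": [0.03,-0.339,-0.028],"turn": 0.107,"hand": 0},{"xyz": [0.06,-0.339,-0.028],"turn": 0.107,"hand": 0},{"xyz": [0.085,-0.339,-0.028],"turn": 0.107,"hand": 0},{"xyz": [0.09,-0.339,-0.028],"turn": 0.107,"hand": 0},{"xyz": [0.09,-0.339,-0.028],"turn": 0.107,"hand": 0}])

```text
time: 70.7
tool_pos: [0.4786, -0.0184, 0.0964]
orientation: [0.019, 0.708, -0.019, 0.706]
ft_force: [0.2, 0.1, -0.5]
opening: 0.0299
```

```bash
python3 r9.py -82.5 30; python3 r5.py -82.5 | tail -1
```

```text
t 70.7 tcp [ 0.4786 -0.0184  0.0964] f [ 0.2  0.1 -0.5] open 0.0299 j6 -0.06
axes [[-0.002, 0.0, -1.0], [0.053, 0.999, 0.0], [0.999, -0.053, -0.002]]
[ 0.479  -0.0185  0.11  ] -> [-0.0136, -0.0001, 0.0004]
[ 0.479  -0.0185  0.067 ] -> [0.0294, -0.0001, 0.0005]
turn -0.0
tcp bed [-83.   30.1]
```

Request:
apply_moves(series=[{"xyz": [0.012,0,0],"turn": 0,"hand": 0},{"xyz": [0.021,0,0],"turn": 0,"hand": 0},{"xyz": [0.025,0,0],"turn": 0,"hand": 0},{"xyz": [0.027,0,0],"turn": 0,"hand": 0},{"xyz": [0.027,0,0],"turn": 0,"hand": 0}])

```text
time: 71.32
tool_pos: [0.4791, -0.0185, 0.0701]
orientation: [0.019, 0.707, -0.019, 0.707]
ft_force: [0.6, 0.7, -1.1]
opening: 0.0297
```

Request:
apply_moves(series=[{"xyz": [0.001,0,0],"turn": 0,"hand": 0},{"xyz": [0.001,0,0.0005],"turn": 0,"hand": 0.42},{"xyz": [0.002,0,0.0005],"turn": 0,"hand": 0.42},{"xyz": [0.002,0,0.0005],"turn": 0,"hand": 0.42},{"xyz": [0.002,0,0.0005],"turn": 0,"hand": 0},{"xyz": [0.002,0,0.0005],"turn": 0,"hand": 0},{"xyz": [0.002,0,0.0005],"turn": 0,"hand": 0},{"xyz": [0.002,0,0.0005],"turn": 0,"hand": 0},{"xyz": [0.002,-0.005,0.0005],"turn": 0,"hand": 0},{"xyz": [0.002,-0.015,0.0005],"turn": 0,"hand": 0},{"xyz": [0.002,-0.025,0.0005],"turn": 0,"hand": 0},{"xyz": [0.002,-0.035,0.0005],"turn": 0,"hand": 0},{"xyz": [0.002,-0.045,0.0005],"turn": 0,"hand": 0},{"xyz": [0.002,-0.053,0.0005],"turn": 0,"hand": 0},{"xyz": [0.002,-0.058,0.0005],"turn": 0,"hand": 0},{"xyz": [0.002,-0.061,0.0005],"turn": 0,"hand": 0},{"xyz": [0.002,-0.063,0.0005],"turn": 0,"hand": 0}], force=6)

```text
time: 73.45
tool_pos: [0.4763, -0.0814, 0.0681]
orientation: [0.019, 0.707, -0.019, 0.707]
ft_force: [-0.3, 0.6, 0.9]
opening: 0.03
```

Request:
apply_moves(series=[{"xyz": [0,-0.001,0],"turn": 0,"hand": 0},{"xyz": [0,-0.002,0],"turn": 0,"hand": 0},{"xyz": [0,-0.003,0],"turn": 0,"hand": 0},{"xyz": [0,-0.004,0],"turn": 0,"hand": 0},{"xyz": [0,-0.005,0],"turn": 0,"hand": 0},{"xyz": [0,-0.006,0],"turn": 0,"hand": 0}])

```text
time: 74.2
tool_pos: [0.476, -0.0858, 0.068]
orientation: [0.02, 0.707, -0.017, 0.707]
ft_force: [0.0, 7.6, 1.7]
opening: 0.0298
```

Request:
apply_moves(series=[{"xyz": [0,-0.006,0],"turn": 0,"hand": 0.42},{"xyz": [0,-0.004,0],"turn": 0,"hand": 0.42},{"xyz": [0,-0.004,0],"turn": 0,"hand": 0.42},{"xyz": [-0.02,-0.004,0],"turn": 0,"hand": 0.42},{"xyz": [-0.06,-0.004,0],"turn": 0,"hand": 0.42},{"xyz": [-0.11,-0.004,0],"turn": 0,"hand": 0.42},{"xyz": [-0.16,0.03,0],"turn": 0,"hand": 0.42},{"xyz": [-0.2,0.09,0],"turn": 0,"hand": 0.42},{"xyz": [-0.2,0.15,0],"turn": 0,"hand": 0.42},{"xyz": [-0.2,0.21,0],"turn": 0,"hand": 0.42},{"xyz": [-0.2,0.27,0],"turn": 0,"hand": 0.42},{"xyz": [-0.2,0.33,0],"turn": 0,"hand": 0.42},{"xyz": [-0.2,0.38,0],"turn": 0,"hand": 0.42},{"xyz": [-0.2,0.38,0],"turn": 0,"hand": 0.42}])

```text
time: 75.95
tool_pos: [0.4953, 0.295, 0.2685]
orientation: [0.017, 0.707, -0.017, 0.707]
ft_force: [-0.9, -0.9, 0.9]
opening: 0.0368
```

```bash
python3 n.py 9 | sed -n '1,6p'
cat > y.py <<'E'
from h import *
m=np.load("pics/top_9.npy").astype(np.uint8); a=imaging.grab_frame("top"); b=imaging.grab_frame("side")
g=m.astype(float).mean(2)
for L in(-82.5,-27.5,27.5,82.5):
    # brightness along tube top (z=75) and ends
    row=[]
    for y in list(range(-118,-96,2))+list(range(26,56,2)):
        u,v=proj(a,bed(L,y,75)); row.append(int(g[int(round(v)),int(round(u))]))
    print(L,row)
im=cv2.resize(m[120:250,270:420,::-1],None,fx=5.2,fy=4.6,interpolation=cv2.INTER_CUBIC)
cv2.imwrite("pics/final.png",im)
for n in("tape_measure","oil_bottle","try_square","bench_brush","deburrer"): rep(a,[n])
E
python3 y.py
```

```text
t 75.95 tcp [0.4953 0.295  0.2685] f [-0.9 -0.9  0.9] open 0.0368 j6 0.53
axes [[-0.0, 0.0, -1.0], [0.048, 0.999, 0.0], [0.999, -0.048, -0.0]]
230 110/-0.8/+1.5 108/-0.8/+1.6 101/-0.7/+1.6 102/-0.6/+1.4 98/-1.8/+0.9 80/-2.5/+0.2 75/-1.1/+1.0 81/+0.2/+1.6 85/+0.1/+1.6 84/+0.0/+1.4 81/+0.1/+1.8 81/+0.2/+1.9 81/+0.0/+1.8 82/+0.1/+1.5
231 122/-1.5/+1.8 120/-1.8/+1.9 116/-1.2/+1.8 117/-1.5/+1.8 109/-2.0/+0.8 87/-2.7/-0.1 78/-1.4/+0.8 86/-0.6/+1.8 99/-0.8/+2.0 95/-1.0/+1.5 85/-0.7/+1.5 81/-0.8/+1.6 81/-0.8/+1.7 82/-1.2/+1.4
232 125/-1.4/+1.8 124/-1.4/+1.8 124/-1.6/+2.1 123/-1.5/+1.7 110/-1.8/+1.2 86/-3.1/+0.5 78/-2.1/+0.9 89/-1.2/+1.6 110/-1.3/+2.0 112/-1.2/+1.6 98/-0.9/+1.5 89/-1.2/+1.4 84/-1.0/+0.9 82/-1.0/+1.3
233 120/-1.1/+2.0 121/-1.3/+2.2 122/-1.5/+2.3 119/-2.1/+2.3 101/-2.8/+2.2 79/-3.8/+1.8 75/-3.2/+2.1 87/-1.9/+2.7 111/-2.4/+2.2 119/-2.1/+1.6 113/-1.6/+1.6 106/-1.6/+1.1 94/-1.4/+1.1 88/-1.4/+0.9
-82.5 [89, 77, 87, 116, 116, 140, 144, 144, 148, 153, 154, 150, 151, 151, 151, 152, 152, 148, 139, 131, 131, 130, 131, 130, 130, 130]
-27.5 [80, 80, 79, 109, 138, 138, 144, 147, 147, 153, 154, 151, 151, 151, 152, 152, 152, 144, 126, 126, 122, 129, 131, 131, 130, 131]
27.5 [89, 76, 76, 95, 125, 141, 141, 147, 153, 153, 154, 151, 152, 152, 153, 153, 151, 142, 142, 132, 129, 130, 130, 130, 130, 130]
82.5 [86, 73, 84, 112, 112, 138, 145, 145, 150, 153, 153, 150, 150, 151, 151, 150, 142, 142, 125, 115, 116, 116, 117, 119, 119, 119]
tape_measure 0.64 [0.3294 0.1739 0.0007] [242 272]
oil_bottle 0.68 [ 0.742   0.1573 -0.0011] [247 136]
bench_brush 0.92 [ 0.2816 -0.278  -0.003 ] [401 284]
bench_brush 0.74 [ 0.7029 -0.0142  0.094 ] [305 134]
deburrer 0.72 [ 0.3682 -0.4006 -0.003 ] [439 253]
```

View pics/final.png

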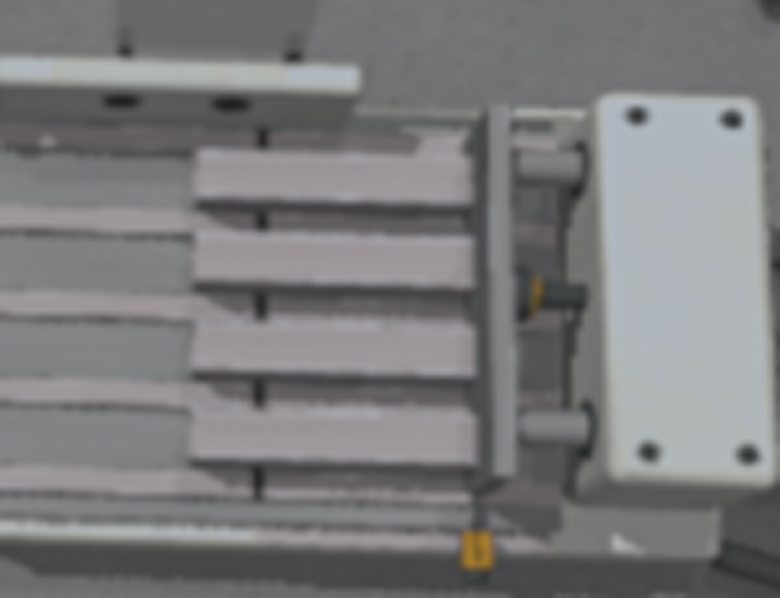

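All four tubes lie flat in their own lanes with their ends on the stop. The pointer profile is the same as before loading, and the bystanders that were found have not moved. Handing in.

```bash
python3 -c "
from station import bot; print(bot.hand_in())"
```

```text
the job is handed in; nothing more can be done
None
```

The stop is set to the brass cursor, all four tubes are loaded against it, and the job is handed in at about 77 s of the 210 s allowed.

**Setting the stop:** I wound it back about 11 mm past the cursor. I then brought it up moving towards the blade only, checking the pictures as it closed in, and let go of the handle.

**Loading the tubes:** I unloaded the pile from the top, one tube to a lane.
- **Near and middle lanes:** I laid each of these three tubes about 65 mm clear of the stop and slid it up in a light grip until it butted.
- **Far lane, next to the fence:** I laid this tube about 115 mm clear and pushed it from behind with closed fingers, to keep the gripper away from the hood.
- **Contact:** each tube showed 7.6–11 N when it touched the stop.

**Last checks:**
- The final picture shows the four tubes flat, parallel and with their ends on the stop.
- The pointer's picture profile is the same before and after loading, so the stop stayed put.
- The tape measure, oil bottle, bench brush and deburrer are where they were. The try square was not detected in the last picture, so I have no final position for it.

**Disagreement:** the networks put the pointer tip about 2 mm nearer the blade than I did. I set the stop by comparing the pointer and the cursor line directly in averaged pictures, where they line up to within roughly 1 mm. The camera resolution (about 2.8 mm per pixel) does not allow much better than that.

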